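Register a bridge blank on the sloping marking-out board

TASK

The bridge blank is to be marked out. Take the loose end stop out of the tool block and push it fully home in the lower slot of the sloping marking-out board (the slot at the board's low end), then lay the dark bridge blank on the board, lengthways along the fence, so that it slides down and rests flat and flush in the corner, its side against the fence and its end against the stop. Leave the stop and the blank there released, and leave the other things on the bench where they are.

Things in the scene. Friction and masses are not known exactly. Their poses are not given: they have to be found in the camera images.
- bed: Slick pale sloping bed of the fixed marking-out board. Origin: on its surface in the lowest (locating) corner, where the fence meets the lower slot's uphill edge, 62 mm above the bench. x: uphill along the fence; y: uphill across the bed, away from the fence; z: square out of the bed (22 degrees off vertical). Surface: x = -24 to 170, y = 0 to 112 mm. On the bare bed the blank slides down both ways (friction 0.12).
- slot_low (a point): Centre of the lower slot's mouth, on the bed's surface at x = -5.3, y = 34 mm of the bed; axes as the bed's. The slot is 10.6 mm wide (x), 44 mm long (y) and 32 mm deep, square to the bed. The stop goes here.
- slot_up (a point): Centre of the mouth of the upper slot, of the same size, at x = 65.3, y = 34 mm of the bed. It stays empty; the blank lies over it. The bed rises to its highest corner (x = 170, y = 112 mm of the bed), about 140 mm above the bench: carry things over it high enough.
- fence_mid (a point): Middle of the fence's face at the bed's surface (x = 73, y = 0 mm of the bed; axes as the bed's). The fence is a wooden bar along the bed's whole low side, 14 mm high above the bed and 18 mm thick, with a steel rule on top; its face looks along the bed's y.
- stop_mid (a point): Centre of the end stop, a T-shaped aluminium plate 8 mm thick (its x), 74 mm high, 0.09 kg; z points from tongue to head. Head: 60 mm wide (y), from 7 mm below to 37 mm above this point. Tongue: 40 mm wide, 30 mm long, foot tapered as a lead-in. Both faces alike. It stands in the tool block, tongue down. Home in the board, its x lies along the bed's x and this point is 7 mm above slot_low.
- tool_block: Wooden block 50 x 100 x 40 mm (x, y, z), fixed on the bench; origin at the centre of its underside. The stop stands in its kerf, centred at y = +20 mm (10 mm wide in x, 32 mm deep), shoulders on the block's top. At y = -34 mm a marking knife and an awl stand in it, up to 85 mm above the bench.
- blank_mid (a point): Centre of the bridge blank, a dark brown wooden bar 120 mm long (its x), 34 mm wide (y), 13 mm thick (z), 0.06 kg, lying flat on the bench. In its final place this point is near x = 58 to 60, y = 17, z = 6.5 mm of the bed.
- brass_bar_mid (a point): Centre of a square brass bar, 12 x 130 x 12 mm (long along its y axis), lying near the blank; not needed, leave it.
- dial_gauge: Small dial gauge on a brass foot, 73 mm high, origin under its foot; leave it.
- radius_block: Orange-brown wooden sanding block, 45 x 150 x 26 mm, origin at the centre of its underside; leave it.
- wax_tin: Round tin, 66 mm across and 25 mm high, origin at the centre of its underside; leave it.
- pencil: Flat carpenter pencil, 12 x 147 x 8 mm, lying at the left; leave it.
Not all that is in view belongs to the job. Leave any brown look-alike of the part that bears stop_mid alone.

How it is judged:
On the way, in this order (a step that is already met when the one before it is completed fails the run):
1. the end stop is fully home in the lower slot (x of stop_mid in the frame of bed between -0.0095 and -0.0012 m and y of stop_mid in the frame of bed between 0.029 and 0.039 m and z of stop_mid in the frame of bed between 0.003 and 0.01 m and angle between the z axis of stop_mid and the z axis of bed, either way round below 0.15 rad), for 0.2 s.
2. the blank rests in the corner, against fence and stop (x of blank_mid in the frame of bed between 0.0555 and 0.0615 m and y of blank_mid in the frame of bed between 0.0145 and 0.0195 m and z of blank_mid in the frame of bed between 0.004 and 0.009 m and angle between the x axis of blank_mid and the x axis of bed, either way round below 0.035 rad), for 0.2 s.
At the end, for the whole second after the job is handed in: The stop's tongue is fully down the lower slot (shoulders within 3 mm of the bed, lean under 0.15 rad); the blank lies flat in the corner, its side within 2.5 mm of the fence, its end at the stop (at most 1.5 mm uphill of the slot's edge), within 0.035 rad of the fence; both are at rest (all of step 1 and all of step 2 and linear speed of each of stop, blank below 0.01 m/s); the robot touches nothing.
It fails at once if the brass bar is pushed more than 30 mm (distance of brass_bar_mid from where it was at the start of the episode above 0.03 m).
It fails at once if the dial gauge is pushed more than 30 mm (distance of dial_gauge from where it was at the start of the episode above 0.03 m).
It fails at once if the sanding block is pushed more than 30 mm (distance of radius_block from where it was at the start of the episode above 0.03 m).
It fails at once if the wax tin is pushed more than 30 mm (distance of wax_tin from where it was at the start of the episode above 0.03 m).
It fails at once if the pencil is pushed more than 30 mm (distance of pencil from where it was at the start of the episode above 0.03 m).
It also fails if it takes over 51 s, if anything falls off the work surface, if the arm or the gripper's body presses on something with over 40 N, if the wrist force passes 120 N, or if a joint passes its speed limit or range.

ROBOT

A 7-joint arm with a two-finger parallel gripper is mounted at the origin on a cart in front of the work surface, level with it; the furniture and walls round the work are solid. World frame = base frame: x ahead of the robot, y to its left, z up, the work surface at z = 0. Lengths are in m, angles in rad, forces in N, time in s.
With the tool pointing down it reaches from about 0.4 to 0.875 m from the base axis. Payload 6.5 kg.
Tool frame: the origin (TCP) lies at the very end of the fingers, on their centre line; the grasp point (between the pads) lies 19 mm behind it; z points along the fingers, y is the line along which they close (so a half turn about z gives the same grasp; the last joint's range is limited). The gripper opens to 88 mm and grips with 3 to 60 N. Pads are 18 mm wide; open, the fingers measure 123 mm over their backs; the gripper's body (75 mm by 187 mm) begins 45 mm behind the grasp point.
Start: joints at [-1.178, 0.536, -0.004, 1.538, 0.003, 1.067, -0.071], TCP at [0.288, 0.583, 0.239] pointing down, gripper open.
Joint ranges: [-2.7, 2.7], [-0.37, 2.16], [-1.27, 1.26], [0.24, 2.4], [-1.31, 4.45], [0.19, 1.91], [-2.76, 2.76]. Speed limits (rad/s): [2.39, 2.39, 3.14, 3.14, 3.14, 3.14, 3.14].

INTERFACE

Orientations are given as a 3x3 rotation matrix whose columns are the frame's x, y, z axes.
In Python, from cell import manip gives the robot as it stands.
- The arm moves only by the tool arm_command, never from a script. Its argument "targets" is a list of rows, each an object with "claw": the closure, from -1 (fully open) to 1 (shut); "travel": the shift along the tool's x, y, z in cm, a list of three; "rotation": the turn, a rotation vector about the tool's x, y, z in degrees, a list of three. A call has 1 to 20 rows; each row shifts and turns the commanded pose from where the row before left it, along the tool's axes as they then stand; what a row does not reach is not made up. A row lasts 1/12 s, in which the tool goes at most 41.7 mm and 7.16 degrees, less where a joint would pass 70% of its speed; a pose out of reach is approached as far as the arm can. A call is refused whole if a number of a shift passes 4.17 or a number of a turn 7.16, either way. A call with a gripper value outside its range is refused whole. The fingers move at their own pace and stop on an object; "grip_force" is the grip in N (left out, the last holds). Time passes only in rows, so rows that do not move let the fingers close. It gives the time, the measured TCP pose, the force, the opening and the grip force at its end, in the units of the state.
- manip.get_state(): the state, without advancing time (a new reading comes with each control period).
- manip.grab_frame(name): name is "side" or "top"; returns a dict with "color" (480x640x3 uint8, red, green, blue), "z_map" (480x640 float32, m along the optical axis (not along the pixel's ray), 0 where there is no reading), "mtx" (3x3 intrinsics, pixels), "R" (3x3) and "t" (3): a world point X has camera coordinates R X + t. Camera axes: x right, y down, z forward; pixel columns grow to the right and rows downward; lengths in m; the calibration is good to about 2 mm. A picture is of the moment at which its call begins.
- manip.sign_off(): hands the job in; it is judged then, once.
The state is a dict: "time_s": time; "joint_pos": joint angles; "dq": joint speeds; "tau": joint torques, N m; "eef_pos": TCP position; "tcp_rot": TCP orientation; "wrist_force": force on the tool from outside, world axes, zero at the start; "moment": the same for the moment, N m; "finger_gap": opening from 0.0 (shut) to 1.0 (fully open); "gripper_force": force on a finger pad.
Only numpy, scipy, OpenCV 4.12 (cv2) and the standard library are available. Lean on these libraries where they do the work, as an engineer would, in place of code of your own. Each camera call takes 0.05 s, during which the arm holds its last target. There are 200 camera calls.

## Working session

There is one attempt and no reset: what is moved stays moved. The work goes in short steps, Python scripts to look and compute and a tool call to move; the robot and the scene stay as the last step left them, time stands still between calls to the robot, and variables do not carry over. Pictures are saved under pics/ and viewed, at most 10 in all, crops included, and the job is handed in when it is done.

Besides the shell and the picture viewer there is one more tool, called after "Emit:" as name([rows], argument=value, ...), one row to a line, values as JSON. arm_command: Moves the arm, as the interface text tells. Its arguments: {"type":"object","properties":{"targets":{"type":"array","items":{"type":"object","properties":{"claw":{"type":"number"},"travel":{"type":"array","items":{"type":"number"}},"rotation":{"type":"array","items":{"type":"number"}}}}},"grip_force":{"type":"number"}},"required":["targets"]}

```bash
mkdir -p pics; ls
python3 - <<'E'
from cell import manip
import cv2,numpy as np
for n in("side","top"):
    f=manip.grab_frame(n); np.savez(f"{n}0.npz",**f); cv2.imwrite(f"pics/{n}0.png",f["color"][:,:,::-1])
    print(n,f["mtx"].tolist(),(-f["R"].T@f["t"]).round(3),f["R"].round(3).tolist(),(f["z_map"]>0).mean())
s=manip.get_state();print(s)
E
```

```text
pics
side [[565.6599025875095, 0.0, 334.58585457134933], [0.0, 565.6599025875095, 238.0912550344481], [0.0, 0.0, 1.0]] [-0.521  0.255  0.815] [[-0.092, -0.996, -0.02], [-0.555, 0.068, -0.829], [0.827, -0.065, -0.558]] 0.9958528645833333
top [[475.7668498212024, 0.0, 318.00146880279874], [0.0, 475.7668498212024, 237.99218401094257], [0.0, 0.0, 1.0]] [0.43  0.158 1.153] [[-0.006, -1.0, -0.002], [-0.994, 0.006, -0.113], [0.113, 0.001, -0.994]] 0.9957682291666666
{'time_s': 0.1, 'joint_pos': array([-1.17822346,  0.53711335, -0.00442885,  1.53874021,  0.00259073,
        1.06732516, -0.07121189]), 'dq': array([ 2.86324439e-04, -8.82819187e-05, -7.31149042e-04, -1.49751562e-03,
        1.48746113e-03,  6.37475535e-04,  2.48841921e-06]), 'tau': array([ 2.92399920e-03, -5.72078633e+01,  9.94291082e-01, -2.52228856e+01,
       -5.60548925e-02,  1.35270401e-02,  5.12487486e-05]), 'eef_pos': array([0.28762192, 0.58228677, 0.23792522]), 'tcp_rot': array([[-8.96617394e-01,  4.42805706e-01, -5.96060491e-04],
       [ 4.42806092e-01,  8.96616207e-01, -1.46361737e-03],
       [-1.13660628e-04, -1.57624401e-03, -9.99998751e-01]]), 'wrist_force': array([ 0.84859256, -0.37534017, -0.64394357]), 'moment': array([ 0.0704041 ,  0.01057962, -0.02172666]), 'gripper_force': 0.0, 'finger_gap': 0.9984503550417635}
```

View pics/side0.png

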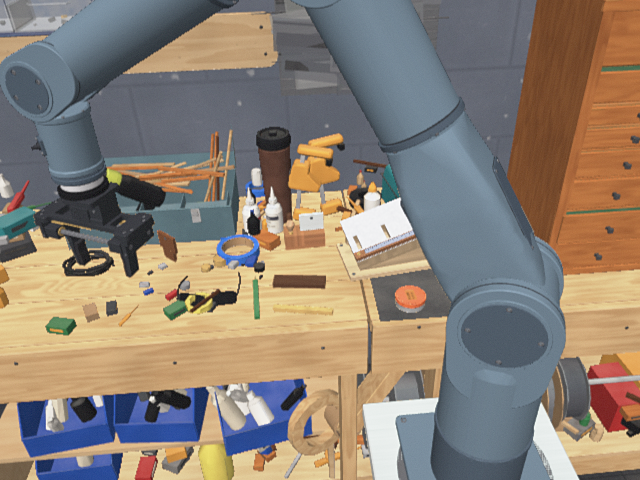

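View pics/top0.png

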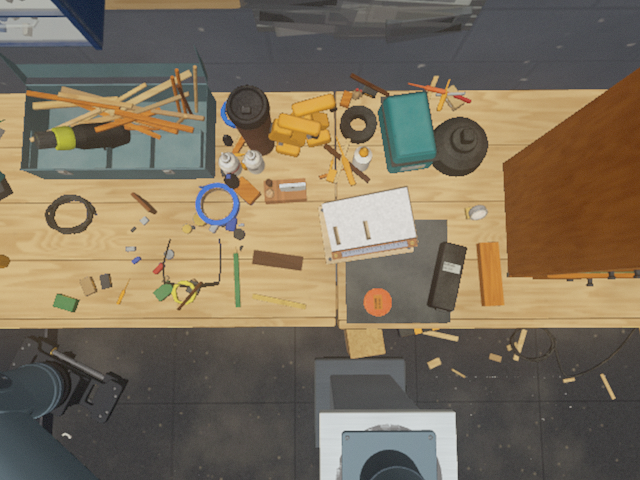

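The top view shows the board at about (368,225), the tool block with the pale stop at (288,190), the blank at (277,260), the brass bar at (280,300) and the green pencil at (237,280). The side view shows the same things at (375,235), (305,235), (299,281) and (303,309). I'll enlarge both next.

```bash
cat > h.py <<'E'
import numpy as np,cv2
def load(n):
    return dict(np.load(n+".npz"))
def px2pt(f,u,v,z=None):
    "ray to plane z, or by depth map"
    d=np.linalg.inv(f["mtx"])@[u,v,1.]
    c=-f["R"].T@f["t"]
    if z is None: return c+f["R"].T@d*f["z_map"][int(round(v)),int(round(u))]
    w=f["R"].T@d
    return c+w*(z-c[2])/w[2]
def proj(f,X):
    p=(f["R"]@np.atleast_2d(X).T).T+f["t"]; p=p@f["mtx"].T; return p[:,:2]/p[:,2:]
def tri(fs,ps):
    "two-view midpoint: least squares of rays; returns point, gap"
    A=0;b=0
    L=[]
    for f,(u,v) in zip(fs,ps):
        c=-f["R"].T@f["t"];d=f["R"].T@np.linalg.inv(f["mtx"])@[u,v,1.];d/=np.linalg.norm(d)
        M=np.eye(3)-np.outer(d,d);A=A+M;b=b+M@c;L.append((M,c))
    x=np.linalg.solve(A,b);return x,[round(float(np.linalg.norm(M@(x-c))),4) for M,c in L]
E
python3 - <<'E'
from h import *
s=load("side0");t=load("top0")
a=cv2.resize(s["color"][190:320,240:440],(800,520),interpolation=cv2.INTER_CUBIC)
b=cv2.resize(t["color"][165:315,225:425],(800,600),interpolation=cv2.INTER_CUBIC)
cv2.imwrite("pics/side0c.png",a[:,:,::-1]);cv2.imwrite("pics/top0c.png",b[:,:,::-1])
E
```

```text
(no output)
```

View pics/side0c.png

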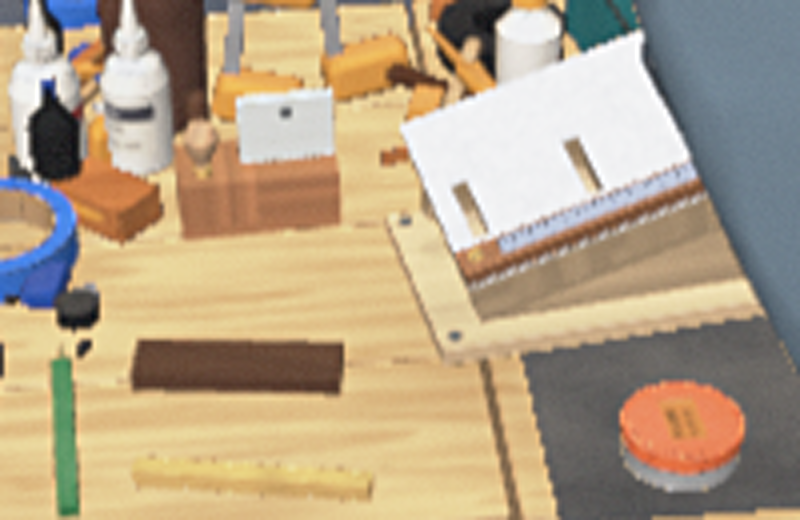

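View pics/top0c.png

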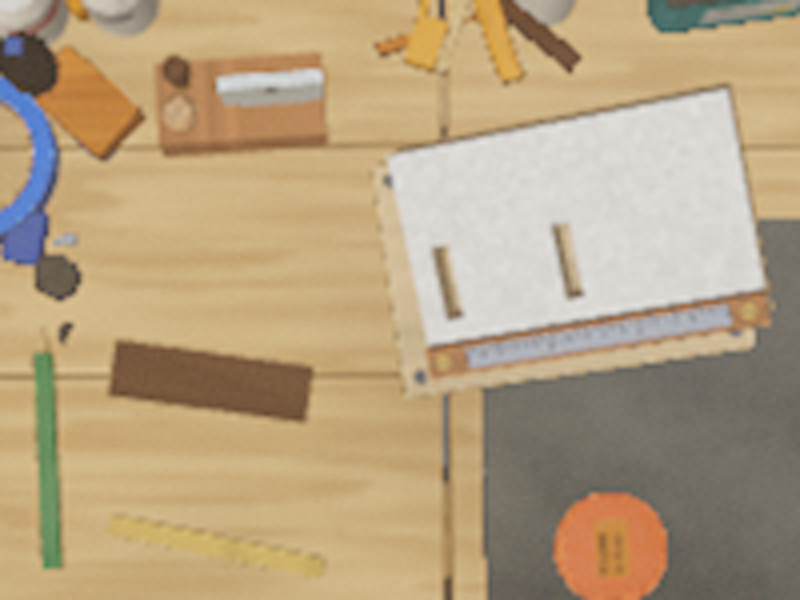

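The crops show the lower slot at top-crop (448,283) and the upper slot at (567,261). The stop's head runs (218,90)–(323,80) in the top crop and (237,97)–(333,155) in the side crop. The blank is at (211,381) and (238,366). Next I'll measure these by masks, with rays from two views.

```bash
cat > m1.py <<'E'
from h import *
np.set_printoptions(precision=4,suppress=True)
F={"side":load("side0"),"top":load("top0")}
off={"side":(240,190),"top":(225,165)}
cr=lambda n,x,y:(off[n][0]+x/4-.4,off[n][1]+y/4-.4)
C={}
P=[]
poly={"side":[(410,130),(635,40),(685,160),(462,240)],"top":[(395,160),(728,92),(762,285),(432,340)]}
for n,f in F.items():
    hsv=cv2.cvtColor(f["color"],cv2.COLOR_RGB2HSV)
    pm=np.zeros((480,640),np.uint8);cv2.fillPoly(pm,[np.int32([cr(n,*p) for p in poly[n]])],1)
    white=((hsv[...,1]<35)&(hsv[...,2]>150)).astype(np.uint8)&pm
    ys,xs=np.nonzero(cv2.erode(white,np.ones((3,3))))
    pts=np.array([px2pt(f,u,v) for u,v in zip(xs,ys)])
    c=pts.mean(0);nn=np.linalg.svd(pts-c,full_matrices=False)[2][2];nn*=np.sign(nn[2])
    print(n,"plane",len(pts),c,nn,np.degrees(np.arccos(nn[2])),"rms",((pts-c)@nn).std());P.append((c,nn))
    # slots
    hole=((1-white)&pm)
    nl,lab,st,ce=cv2.connectedComponentsWithStats(hole)
    for i in range(1,nl):
        if st[i,4]>15: 
            r=cv2.minAreaRect(np.argwhere(lab==i)[:,::-1].astype(np.float32)); print("  hole",st[i],ce[i],r); C.setdefault(n,[]).append(r[0])
    # blank
    lo,hi=off[n]
    sub=(hsv[...,2]<110)&(hsv[...,1]>60)&((hsv[...,0]<20)|(hsv[...,0]>170))
    nl,lab,st,ce=cv2.connectedComponentsWithStats(sub.astype(np.uint8))
    i=lab[int(260 if n=="top" else 281),int(277 if n=="top" else 299)]
    r=cv2.minAreaRect(np.argwhere(lab==i)[:,::-1].astype(np.float32));b=cv2.boxPoints(r)
    print("  blank",st[i],r); q=np.array([px2pt(f,*p,.013) for p in b]);print(q, q.mean(0),px2pt(f,*r[0]), np.linalg.norm(q[1]-q[0]),np.linalg.norm(q[2]-q[1]))
for k in range(2): print("slot tri",tri([F["side"],F["top"]],[sorted(C["side"])[k],sorted(C["top"])[k]]))
# stop top edge corners (rough by eye)
for a,b in (((237,97),(219,80)),((332,89),(321,70)),((286,112),(270,89))): print("stop top",tri([F["side"],F["top"]],[cr("side",*a),cr("top",*b)]))
# block top corners: front-left, front-right
for a,b in (((182,186),(163,150)),((340,172),(327,142))): print("block",tri([F["side"],F["top"]],[cr("side",*a),cr("top",*b)]))
for a,b in (((404,128),(390,158)),((640,34),(730,86))): print("bed high corners",tri([F["side"],F["top"]],[cr("side",*a),cr("top",*b)]))
E
python3 m1.py
```

```text
side plane 1530 [0.5903 0.066  0.0975] [0.5231 0.2403 0.8177] 35.145339708166304 rms 0.01942952607694667
  hole [381 225   9  13  50] [385.26 231.  ] ((385.3000183105469, 231.0999755859375), (13.863621711730957, 3.130495309829712), 63.43495178222656)
  hole [353 236   9  13  48] [357.     241.8333] ((357.01031494140625, 241.77320861816406), (12.996430397033691, 3.452176809310913), 66.03751373291016)
  blank [273 275  53  13 583] ((299.01934814453125, 281.1481628417969), (51.941131591796875, 11.474309921264648), 1.3019527196884155)
[[0.4882 0.3176 0.013 ]
 [0.5308 0.3169 0.013 ]
 [0.5122 0.1974 0.013 ]
 [0.4704 0.2012 0.013 ]] [0.5004 0.2583 0.013 ] [0.5011 0.2581 0.0122] 0.04254367456026381 0.12099879870803347
top plane 3561 [0.5942 0.042  0.1036] [0.9866 0.121  0.1094] 83.7209978873079 rms 0.029749546144415287
  hole [363 221   8  19  75] [366.3867 229.5733] ((366.4682922363281, 229.68536376953125), (18.438562393188477, 3.981052875518799), 77.90524291992188)
  hole [333 227   8  18  70] [336.4143 235.2571] ((336.45294189453125, 235.2882080078125), (17.679834365844727, 3.796283245086
[... 162 characters left out ...]
0.0025 -0.5686  0.013 ]
 [ 0.0104  0.889   0.013 ]] [0.5894 0.1565 0.013 ] [ 0.5576  0.1558 -0.0005] 1.6343050295327948 1.1677939688216892
slot tri (array([0.5593, 0.1172, 0.0702]), [0.0002, 0.0002])
slot tri (array([0.5694, 0.0497, 0.0879]), [0.0001, 0.0001])
stop top (array([0.675 , 0.2473, 0.0859]), [0.0003, 0.0003])
stop top (array([0.6809, 0.1885, 0.0837]), [0.0001, 0.0001])
stop top (array([0.672 , 0.2182, 0.0746]), [0.0002, 0.0002])
block (array([0.6426, 0.2842, 0.0443]), [0.0008, 0.0008])
block (array([0.6468, 0.1868, 0.0441]), [0.0004, 0.0004])
bed high corners (array([0.6293, 0.1491, 0.0843]), [0.0004, 0.0004])
bed high corners (array([ 0.6632, -0.0193,  0.1212]), [0.0188, 0.0188])
```

```bash
cat >> h.py <<'E'
def cloud(f):
    v,u=np.mgrid[:480,:640];z=f["z_map"].ravel()
    p=np.linalg.inv(f["mtx"])@np.stack([u.ravel(),v.ravel(),np.ones(u.size)])*z
    return ((p.T-f["t"])@f["R"]).reshape(480,640,3)
E
cat > m2.py <<'E'
from h import *
np.set_printoptions(precision=4,suppress=True)
F={"side":load("side0"),"top":load("top0")}
sl=np.array([.5593,.1172,.0702]);su=np.array([.5694,.0497,.0879])
x=(su-sl)/np.linalg.norm(su-sl)
for n,f in F.items():
    X=cloud(f);hsv=cv2.cvtColor(f["color"],cv2.COLOR_RGB2HSV)
    m=(hsv[...,1]<35)&(hsv[...,2]>150)&(np.linalg.norm(X-[.59,.05,.095],axis=2)<.1)
    p=X[m]
    for _ in range(8):
        A=np.c_[p[:,:2],np.ones(len(p))];k=np.linalg.lstsq(A,p[:,2],rcond=None)[0];r=p[:,2]-A@k;p=p[abs(r)<max(2*np.median(abs(r)),.002)]
    nn=np.array([-k[0],-k[1],1]);nn/=np.linalg.norm(nn)
    print(n,len(p),"bed normal",nn,np.degrees(np.arccos(nn[2])),"rms",r.std(),"x.n",x@nn,"slot above plane",sl[2]-(k@[*sl[:2],1]))
    X1=X.reshape(-1,3)
    q=X1[(abs(X1[:,0]-.672)<.03)&(abs(X1[:,1]-.218)<.034)&(X1[:,2]>.05)&(X1[:,2]<.1)]
    tp=q[q[:,2]>.0795];print("  stop pts",len(q),"z max",np.percentile(q[:,2],97),"top pts",len(tp),tp.mean(0),"x,y span",tp.min(0),tp.max(0))
    for lo in(.18,.2,.22,.24): 
        w=q[(abs(q[:,1]-lo-.005)<.012)];print("   face x at y",lo+.005,np.percentile(w[:,0],[5,50,95]) if len(w) else 0)
    if n=="top":
        sub=(abs(hsv[...,2].astype(int)-85)<35)&(X[...,2]>.004)&(X[...,2]<.03)&(abs(X[...,0]-.5)<.05)&(abs(X[...,1]-.258)<.08)
        nl,lab,st,ce=cv2.connectedComponentsWithStats(sub.astype(np.uint8));i=1+st[1:,4].argmax()
        r=cv2.minAreaRect(np.argwhere(lab==i)[:,::-1].astype(np.float32));b=cv2.boxPoints(r);g=np.array([px2pt(f,*p_,.013) for p_ in b])
        print("  blank",r,"\n",g,g.mean(0),np.linalg.norm(g[1]-g[0]),np.linalg.norm(g[2]-g[1]),"tri",tri([F["side"],f],[(299.02,281.15-1.5),r[0]]), np.median(X[lab==i][:,2]))
E
python3 m2.py
```

```text
side 1217 bed normal [-0.3009  0.2247  0.9268] 22.05974349365259 rms 0.0010749361512440289 x.n -0.025576579760147017 slot above plane 0.00039902571746157356
  stop pts 318 z max 0.08465084352215904 top pts 72 [0.6728 0.2195 0.0829] x,y span [0.6648 0.19   0.0795] [0.6812 0.2478 0.0865]
   face x at y 0.185 [0.6685 0.6729 0.6774]
   face x at y 0.20500000000000002 [0.6679 0.6721 0.6781]
   face x at y 0.225 [0.6666 0.6713 0.6762]
   face x at y 0.245 [0.6654 0.6701 0.6755]
top 2471 bed normal [-0.301   0.226   0.9264] 22.112905009060153 rms 0.0010597881032415985 x.n -0.026952250681504974 slot above plane 0.0012204231453289832
  stop pts 170 z max 0.08624845658681338 top pts 97 [0.6763 0.2168 0.0835] x,y span [0.6707 0.1883 0.0797] [0.6819 0.2459 0.0877]
   face x at y 0.185 [0.6739 0.6749 0.6813]
   face x at y 0.20500000000000002 [0.6728 0.6745 0.6814]
   face x at y 0.225 [0.6716 0.6735 0.6793]
   face x at y 0.245 [0.6709 0.672  0.6789]
  blank ((277.085205078125, 259.8752746582031), (47.87511444091797, 12.430415153503418), 7.765166282653809) 
 [[0.5009 0.3168 0.013 ]
 [0.5305 0.313  0.013 ]
 [0.5142 0.199  0.013 ]
 [0.4847 0.203  0.013 ]] [0.5076 0.258  0.013 ] 0.029860042341372874 0.11524794324644053 tri (array([0.5076, 0.258 , 0.0114]), [0.0001, 0.0001]) 0.012713070379253713
```

```bash
cat >> h.py <<'E'
from scipy.spatial.transform import Rotation as Rt
def tool(y,z):
    z=np.array(z,float);z/=np.linalg.norm(z);y=np.array(y,float);y-=z*(y@z);y/=np.linalg.norm(y);return np.c_[np.cross(y,z),y,z]
def plan(p0,R0,p1,R1):
    "rotate first then shift in the turned frame; or shift first in the old frame"
    rv=np.degrees(Rt.from_matrix(R0.T@R1).as_rotvec());d=np.array(p1)-p0
    print("rot(deg tool)",rv.round(2),np.linalg.norm(rv).round(1),"| shift cm: old frame",(R0.T@d*100).round(2),"turned frame",(R1.T@d*100).round(2))
E
python3 - <<'E'
from h import *
from cell import manip
np.set_printoptions(precision=4,suppress=True)
t=load("top0");s=load("side0");n=np.array([-.301,.2255,.9266]);sl=np.array([.5593,.1172,.0698])
def rp(f,u,v):
    c=-f["R"].T@f["t"];w=f["R"].T@np.linalg.inv(f["mtx"])@[u,v,1.];return c+w*(n@(sl-c))/(n@w)
cr=lambda x,y:(225+x/4-.4,165+y/4-.4)
for nm,a,b in(("back edge",(390,158),(730,86)),("bed/fence edge",(430,345),(765,290))):
    A,B=rp(t,*cr(*a)),rp(t,*cr(*b));d=B-A;print(nm,A,B,np.linalg.norm(d),d/np.linalg.norm(d))
print("left edge",rp(t,*cr(430,345))-rp(t,*cr(390,158)))
for f in(t,s):
    X=cloud(f).reshape(-1,3)
    for x0,x1 in((.56,.64),(.64,.70),(.70,.74),(.74,.78),(.78,.82)):
        q=X[(X[:,0]>x0)&(X[:,0]<x1)&(X[:,1]>.17)&(X[:,1]<.27)&(X[:,2]<.25)];print(x0,x1,np.percentile(q[:,2],99))
st=manip.get_state()
plan(st["eef_pos"],st["tcp_rot"],[.676,.218,.16],tool([.999,.045,0],[0,0,-1]))
E
```

```text
back edge [0.6293 0.1495 0.0847] [ 0.6577 -0.035   0.1388] 0.19434982080444416 [ 0.1461 -0.9493  0.2785]
bed/fence edge [0.5247 0.1269 0.0562] [ 0.5495 -0.0569  0.109 ] 0.1927961823583446 [ 0.1285 -0.9532  0.2737]
left edge [-0.1046 -0.0226 -0.0285]
0.56 0.64 0.0044328412939504845
0.64 0.7 0.08567841438283934
0.7 0.74 0.04039165113817682
0.74 0.78 0.24141863415100082
0.78 0.82 0.24954759020047074
0.56 0.64 0.0029526200183430653
0.64 0.7 0.08422398417541731
0.7 0.74 0.0029142243743535603
0.74 0.78 0.23977583190627633
0.78 0.82 0.24834729084081933
rot(deg tool) [-0.08  0.05 61.14] 61.1 | shift cm: old frame [-50.95 -15.45   7.82] turned frame [-38.14  37.16   7.79]
```

Run:
```python
from h import *
np.set_printoptions(precision=3,suppress=True)
for n in("top0","side0"):
    X=cloud(load(n)).reshape(-1,3)
    q=X[(X[:,0]>.66)&(X[:,0]<.9)&(X[:,1]>.1)&(X[:,1]<.38)&(X[:,2]>.09)&(X[:,2]<.4)]
    for y in np.arange(.1,.38,.02):
        w=q[(q[:,1]>=y)&(q[:,1]<y+.02)]
        if len(w): print(n,"y %.2f"%y,len(w),"min x by height bands",[ (round(float(np.percentile(v[:,0],3)),3) if len(v:=w[(w[:,2]>=a)&(w[:,2]<a+.03)])>2 else None) for a in(.09,.12,.15,.18,.21,.24,.27)])
```

```text
top0 y 0.10 233 min x by height bands [None, None, None, 0.81, None, None, None]
top0 y 0.12 434 min x by height bands [0.799, 0.8, None, 0.807, 0.805, None, None]
top0 y 0.14 555 min x by height bands [0.797, 0.798, None, 0.754, 0.768, None, None]
top0 y 0.16 569 min x by height bands [None, 0.806, 0.754, 0.753, 0.76, None, None]
top0 y 0.18 474 min x by height bands [0.76, 0.762, 0.801, 0.757, 0.762, None, None]
top0 y 0.20 382 min x by height bands [0.762, 0.762, 0.766, 0.761, 0.764, None, None]
top0 y 0.22 277 min x by height bands [0.765, 0.765, 0.765, 0.767, 0.767, None, None]
top0 y 0.24 245 min x by height bands [0.77, 0.77, 0.77, 0.791, 0.783, 0.786, None]
top0 y 0.26 559 min x by height bands [0.769, 0.769, 0.768, 0.766, 0.763, 0.768, None]
top0 y 0.28 621 min x by height bands [0.765, 0.764, 0.762, 0.761, 0.758, 0.761, None]
top0 y 0.30 616 min x by height bands [0.735, 0.742, 0.763, 0.761, 0.758, 0.761, None]
top0 y 0.32 302 min x by height bands [0.74, 0.771, 0.77, 0.768, 0.765, 0.77, None]
top0 y 0.34 17 min x by height bands [0.692, None, None, None, None, 0.794, None]
[... 583 characters left out ...]
one, None]
side0 y 0.22 417 min x by height bands [0.761, 0.76, 0.761, 0.763, 0.763, None, None]
side0 y 0.24 286 min x by height bands [0.765, 0.765, 0.764, None, 0.771, 0.786, None]
side0 y 0.26 504 min x by height bands [0.768, 0.767, 0.765, 0.764, 0.76, 0.762, None]
side0 y 0.28 557 min x by height bands [0.76, 0.759, 0.758, 0.756, 0.754, 0.755, None]
side0 y 0.30 578 min x by height bands [0.73, 0.743, 0.757, 0.757, 0.753, 0.756, None]
side0 y 0.32 446 min x by height bands [0.737, 0.767, 0.766, 0.764, 0.761, 0.764, None]
side0 y 0.34 98 min x by height bands [0.762, 0.859, None, None, 0.784, 0.792, None]
side0 y 0.36 154 min x by height bands [0.69, 0.727, None, None, None, None, None]
```

Run:
```python
from h import *
from cell import manip
st=manip.get_state();R=st["tcp_rot"];p=st["eef_pos"]
for n in("top0","side0"):
    X=(cloud(load(n)).reshape(-1,3)-p)@R
    for a in np.arange(-.26,.0,.02):
        w=X[(X[:,2]>=a)&(X[:,2]<a+.02)&(abs(X[:,0])<.12)&(abs(X[:,1])<.16)]
        if len(w)>3: print(n,"z %.2f"%a,len(w),"x",np.percentile(w[:,0],[2,98]).round(3),"y",np.percentile(w[:,1],[2,98]).round(3))
X=cloud(load("side0")).reshape(-1,3)
f=load("side0");c=f["color"].reshape(-1,3).astype(int)
m=(c[:,0]>190)&(c[:,2]<110)&(c[:,1]>110)&(X[:,0]>.72)&(X[:,0]<.9)&(abs(X[:,1]-.19)<.1)&(X[:,2]>.02)
print("orange clamp",m.sum(),np.percentile(X[m],[2,50,98],axis=0).round(3))
```

```text
top0 z -0.26 340 x [-0.04  -0.002] y [-0.038  0.017]
top0 z -0.24 434 x [-0.04   0.009] y [-0.038  0.015]
top0 z -0.22 523 x [-0.041  0.017] y [-0.039  0.022]
top0 z -0.20 374 x [-0.042  0.017] y [-0.04   0.015]
top0 z -0.18 281 x [-0.039  0.013] y [-0.038  0.014]
top0 z -0.16 515 x [-0.039  0.03 ] y [-0.041  0.003]
top0 z -0.14 130 x [-0.022  0.016] y [-0.042 -0.036]
top0 z -0.12 1987 x [-0.036  0.027] y [-0.094  0.091]
top0 z -0.10 749 x [-0.037  0.019] y [-0.093  0.081]
top0 z -0.08 236 x [-0.037  0.019] y [-0.086  0.081]
top0 z -0.06 11 x [-0.011 -0.007] y [0.044 0.052]
top0 z -0.04 20 x [-0.013  0.   ] y [0.044 0.056]
top0 z -0.02 47 x [-0.013  0.004] y [0.043 0.057]
side0 z -0.26 805 x [-0.019  0.04 ] y [-0.039  0.024]
side0 z -0.24 755 x [-0.018  0.04 ] y [-0.039  0.02 ]
side0 z -0.22 735 x [-0.021  0.038] y [-0.039  0.017]
side0 z -0.20 643 x [-0.021  0.039] y [-0.04   0.016]
side0 z -0.18 612 x [-0.026  0.036] y [-0.037  0.023]
side0 z -0.16 680 x [-0.03   0.036] y [-0.042  0.011]
side0 z -0.14 462 x [-0.018  0.024] y [-0.042  0.014]
side0 z -0.12 1815 x [-0.028  0.034] y [-0.094  0.09 ]
side0 z -0.10 1065 x [-0.027  0.035] y [-0.093  0.084]
side0 z -0.08 662 x [-0.03   0.035] y [-0.087  0.081]
side0 z -0.06 165 x [-0.009  0.011] y [-0.062  0.06 ]
side0 z -0.04 308 x [-0.01   0.011] y [-0.062  0.058]
side0 z -0.02 262 x [-0.009  0.011] y [-0.06   0.057]
orange clamp 2053 [[0.753 0.115 0.026]
 [0.78  0.198 0.144]
 [0.815 0.26  0.224]]
```

Run:
```python
from h import *
a=load("side0")["color"][110:260,0:360];cv2.imwrite("pics/side0d.png",cv2.resize(a,(800,333),interpolation=cv2.INTER_CUBIC)[:,:,::-1])
```

```text
(no output)
```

View pics/side0d.png

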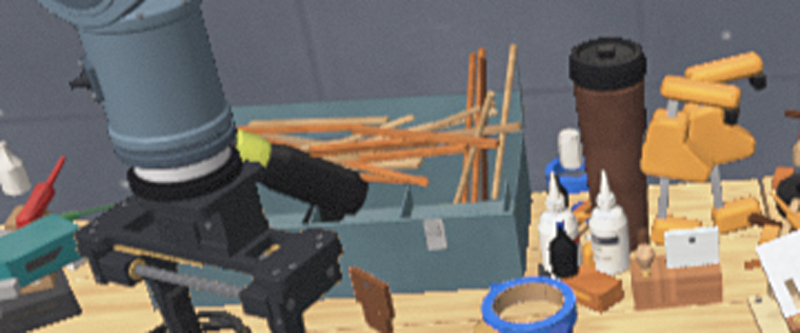

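The side crop shows orange clamps at (700,130) standing close behind the tool block at (677,265). Their face is at x≈0.757, and the gripper bar (±94 mm) would reach x≈0.77. I will grip with the tool leaning about 11° towards the robot to clear them.

```bash
cat >> h.py <<'E'
a=np.radians(11)
RG=tool([.999,.045,0],[np.sin(a),.045*np.sin(a),-np.cos(a)])
E
python3 - <<'E'
from h import *
from cell import manip
st=manip.get_state();p,R=st["eef_pos"],st["tcp_rot"];print(RG.round(3))
w=np.array([.60,.22,.238]);plan(p,R,w,RG)
g=np.array([.6796,.220,.0533]);u=g-.12*RG[:,2]
u=np.array([.6796,.22,.18]);plan(w,RG,u,RG);plan(u,RG,g,RG)
E
```

```text
[[-0.045  0.981  0.191]
 [ 0.999  0.044  0.009]
 [-0.     0.191 -0.982]]
rot(deg tool) [-10.02  -5.82  60.95] 62.0 | shift cm: old frame [-4.405e+01 -1.865e+01  3.000e-02] turned frame [-37.6   29.03   5.64]
rot(deg tool) [0. 0. 0.] 0.0 | shift cm: old frame [-0.36  6.7   7.21] turned frame [-0.36  6.7   7.21]
rot(deg tool) [0. 0. 0.] 0.0 | shift cm: old frame [ 0.   -2.42 12.44] turned frame [ 0.   -2.42 12.44]
```

Emit:
arm_command([
  {"claw":0.2,"travel":[-2.75,-1.17,0],"rotation":[0,0,0]},
  {"claw":0.2,"travel":[-2.75,-1.17,0],"rotation":[0,0,0]},
  {"claw":0.2,"travel":[-2.75,-1.17,0],"rotation":[0,0,0]},
  {"claw":0.2,"travel":[-2.75,-1.17,0],"rotation":[0,0,0]},
  {"claw":0.2,"travel":[-2.75,-1.17,0],"rotation":[0,0,0]},
  {"claw":0.2,"travel":[-2.75,-1.17,0],"rotation":[0,0,0]},
  {"claw":0.2,"travel":[-2.75,-1.17,0],"rotation":[0,0,0]},
  {"claw":0.2,"travel":[-2.75,-1.17,0],"rotation":[0,0,0]},
  {"claw":0.2,"travel":[-2.75,-1.17,0],"rotation":[0,0,0]},
  {"claw":0.2,"travel":[-2.75,-1.17,0],"rotation":[0,0,0]},
  {"claw":0.2,"travel":[-2.75,-1.17,0],"rotation":[0,0,0]},
  {"claw":0.2,"travel":[-2.75,-1.17,0],"rotation":[0,0,0]},
  {"claw":0.2,"travel":[-2.75,-1.17,0],"rotation":[0,0,0]},
  {"claw":0.2,"travel":[-2.75,-1.17,0],"rotation":[0,0,0]},
  {"claw":0.2,"travel":[-2.75,-1.17,0],"rotation":[0,0,0]},
  {"claw":0.2,"travel":[-2.75,-1.17,0],"rotation":[0,0,0]},
], grip_force=20)

```text
time_s: 1.43
eef_pos: [0.6, 0.2188, 0.2383]
tcp_rot: [[-0.897, 0.443, -0.001], [0.443, 0.897, -0.0], [0.001, -0.001, -1.0]]
wrist_force: [-0.4, -0.4, 0.3]
finger_gap: 0.404
gripper_force: 0.0
```

Emit:
arm_command([
  {"claw":0.2,"travel":[0,0,0],"rotation":[-0.84,-0.49,5.08]},
  {"claw":0.2,"travel":[0,0,0],"rotation":[-0.84,-0.49,5.08]},
  {"claw":0.2,"travel":[0,0,0],"rotation":[-0.84,-0.49,5.08]},
  {"claw":0.2,"travel":[0,0,0],"rotation":[-0.84,-0.49,5.08]},
  {"claw":0.2,"travel":[0,0,0],"rotation":[-0.84,-0.49,5.08]},
  {"claw":0.2,"travel":[0,0,0],"rotation":[-0.84,-0.49,5.08]},
  {"claw":0.2,"travel":[0,0,0],"rotation":[-0.84,-0.49,5.08]},
  {"claw":0.2,"travel":[0,0,0],"rotation":[-0.84,-0.49,5.08]},
  {"claw":0.2,"travel":[0,0,0],"rotation":[-0.84,-0.49,5.08]},
  {"claw":0.2,"travel":[0,0,0],"rotation":[-0.84,-0.49,5.08]},
  {"claw":0.2,"travel":[0,0,0],"rotation":[-0.84,-0.49,5.08]},
  {"claw":0.2,"travel":[0,0,0],"rotation":[-0.84,-0.49,5.08]},
  {"claw":0.2,"travel":[0,0,0],"rotation":[0,0,0]},
  {"claw":0.2,"travel":[0,0,0],"rotation":[0,0,0]},
])

```text
time_s: 2.6
eef_pos: [0.599, 0.2204, 0.2384]
tcp_rot: [[-0.048, 0.98, 0.192], [0.999, 0.047, 0.009], [0.0, 0.192, -0.981]]
wrist_force: [0.1, -0.6, 1.4]
finger_gap: 0.401
gripper_force: 0.0
```

Run:
```python
from h import *
from cell import manip
st=manip.get_state();p,R=st["eef_pos"],st["tcp_rot"];print(st["time_s"],p,R.round(3).tolist(),st["joint_pos"].round(2),st["wrist_force"],st["finger_gap"])
u=np.array([.6796,.22,.18]);g=np.array([.6796,.220,.0533]);plan(p,R,u,RG);plan(u,RG,g,RG)
```

```text
2.6 [0.59895439 0.22037892 0.23836601] [[-0.048, 0.98, 0.192], [0.999, 0.047, 0.009], [0.0, 0.192, -0.981]] [-0.75  0.44  0.38  1.76 -0.12  0.79 -0.29] [ 0.10799996 -0.55171485  1.37905831] 0.40118658046374644
rot(deg tool) [ 0.05 -0.05  0.17] 0.2 | shift cm: old frame [-0.43  6.78  7.27] turned frame [-0.4   6.79  7.27]
rot(deg tool) [0. 0. 0.] 0.0 | shift cm: old frame [ 0.   -2.42 12.44] turned frame [ 0.   -2.42 12.44]
```

Emit:
arm_command([
  {"claw":0.2,"travel":[-0.1,1.7,1.82],"rotation":[0,0,0]},
  {"claw":0.2,"travel":[-0.1,1.7,1.82],"rotation":[0,0,0]},
  {"claw":0.2,"travel":[-0.1,1.7,1.82],"rotation":[0,0,0]},
  {"claw":0.2,"travel":[-0.1,1.7,1.82],"rotation":[0,0,0]},
  {"claw":0.2,"travel":[0,-0.39,2.0],"rotation":[0,0,0]},
  {"claw":0.2,"travel":[0,-0.39,2.0],"rotation":[0,0,0]},
  {"claw":0.2,"travel":[0,-0.39,2.0],"rotation":[0,0,0]},
  {"claw":0.2,"travel":[0,-0.39,2.0],"rotation":[0,0,0]},
  {"claw":0.2,"travel":[0,0,0],"rotation":[0,0,0]},
])

```text
time_s: 3.35
eef_pos: [0.6775, 0.2187, 0.0941]
tcp_rot: [[-0.047, 0.982, 0.185], [0.999, 0.046, 0.007], [-0.001, 0.185, -0.983]]
wrist_force: [-0.5, -0.8, -0.4]
finger_gap: 0.403
gripper_force: 0.0
```

Run:
```python
from h import *
from cell import manip
st=manip.get_state();p,R=st["eef_pos"],st["tcp_rot"];print(st["time_s"],p,st["wrist_force"])
for n in("side","top"):
    f=manip.grab_frame(n);np.savez(n+"1.npz",**f)
    print(n,"TCP px",proj(f,p),"gp",proj(f,p-.019*R[:,2]))
    X=(cloud(f).reshape(-1,3)-p)@R
    w=X[(X[:,2]<-.003)&(X[:,2]>-.05)&(abs(X[:,0])<.015)&(abs(X[:,1])<.07)];print("finger y",np.percentile(w[:,1],[2,25,50,75,98]).round(4),"x",np.percentile(w[:,0],[2,50,98]).round(4))
    W=cloud(f).reshape(-1,3);q=W[(abs(W[:,0]-.672)<.02)&(abs(W[:,1]-.218)<.034)&(W[:,2]>.055)&(W[:,2]<.088)]
    print("stop pts",len(q),q.mean(0).round(4),q.min(0).round(3),q.max(0).round(3))
a,b=load("side1"),load("top1")
A=cv2.resize(a["color"][150:270,250:400],(400,320));B=cv2.resize(b["color"][130:250,220:370],(400,320))
cv2.imwrite("pics/c1.png",np.hstack([A,B])[:,:,::-1])
```

```text
3.35 [0.67754914 0.21873242 0.09406701] [-0.47051433 -0.83131447 -0.44642602]
side TCP px [[310.32154867 209.7473332 ]] gp [[310.12708414 203.93649444]]
finger y [-0.0334 -0.0322 -0.0314 -0.0306 -0.0288] x [-0.0093  0.0016  0.0089]
stop pts 233 [0.6711 0.2199 0.0698] [0.664 0.189 0.055] [0.678 0.249 0.085]
top TCP px [[291.49187244 182.60166049]] gp [[291.07613419 182.23565065]]Traceback (most recent call last):
  File "<stdin>", line 8, in <module>
    return _quantile_unchecked(
        a, q, axis, out, overwrite_input, method, keepdims, weights)
    return _ureduce(a,
                    func=_quantile_ureduce_func,
    ...<5 lines>...
                    overwrite_input=overwrite_input,
                    method=method)
    r = func(a, **kwargs)
    result = _quantile(arr,
                       quantiles=q,
    ...<2 lines>...
                       out=out,
                       weights=wgt)
    slices_having_nans = np.isnan(arr[-1, ...])
                                  ~~~^^^^^^^^^
IndexError: index -1 is out of bounds for axis 0 with size 0
```

Emit:
arm_command([
  {"claw":0.2,"travel":[0.03,-0.14,1.0],"rotation":[0,0,0]},
  {"claw":0.2,"travel":[0.03,-0.14,1.0],"rotation":[0,0,0]},
  {"claw":0.2,"travel":[0.03,-0.14,1.0],"rotation":[0,0,0]},
  {"claw":0.2,"travel":[0.03,-0.14,1.0],"rotation":[0,0,0]},
  {"claw":0.2,"travel":[0,0,0],"rotation":[0,0,0]},
])

```text
time_s: 3.87
eef_pos: [0.681, 0.2209, 0.0558]
tcp_rot: [[-0.045, 0.981, 0.189], [0.999, 0.044, 0.009], [-0.0, 0.189, -0.982]]
wrist_force: [-1.5, -0.6, -0.3]
finger_gap: 0.399
gripper_force: 0.0
```

Emit:
arm_command([
  {"claw":0.6},
  {"claw":0.8},
  {"claw":0.9},
  {"claw":1},
  {"claw":1},
  {"claw":1},
], grip_force=10)

```text
validation failed for argument at $.ta...
```

Emit:
arm_command([
  {"claw":0.6,"travel":[0,0,0],"rotation":[0,0,0]},
  {"claw":0.8,"travel":[0,0,0],"rotation":[0,0,0]},
  {"claw":1,"travel":[0,0,0],"rotation":[0,0,0]},
  {"claw":1,"travel":[0,0,0],"rotation":[0,0,0]},
  {"claw":1,"travel":[0,0,0],"rotation":[0,0,0]},
  {"claw":1,"travel":[0,0,0],"rotation":[0,0,0]},
], grip_force=10)

```text
time_s: 4.37
eef_pos: [0.6794, 0.2212, 0.0579]
tcp_rot: [[-0.045, 0.981, 0.186], [0.999, 0.044, 0.009], [0.001, 0.186, -0.982]]
wrist_force: [-9.3, -0.5, 5.5]
finger_gap: 0.141
gripper_force: 10.4
```

Emit:
arm_command([
  {"claw":1,"travel":[0,0.09,-0.49],"rotation":[0,0,0]},
  {"claw":1,"travel":[0,0.14,-0.74],"rotation":[0,0,0]},
  {"claw":1,"travel":[0,0.14,-0.74],"rotation":[0,0,0]},
  {"claw":1,"travel":[0,0.19,-0.98],"rotation":[0,0,0]},
  {"claw":1,"travel":[0,0.19,-0.98],"rotation":[0,0,0]},
  {"claw":1,"travel":[0,0.19,-0.98],"rotation":[0,0,0]},
  {"claw":1,"travel":[0,0.19,-0.98],"rotation":[0,0,0]},
  {"claw":1,"travel":[0,0,0],"rotation":[0,0,0]},
], grip_force=15)

```text
time_s: 5.03
eef_pos: [0.6845, 0.2215, 0.1219]
tcp_rot: [[-0.045, 0.979, 0.198], [0.999, 0.043, 0.011], [0.003, 0.198, -0.98]]
wrist_force: [0.5, -0.6, -1.1]
finger_gap: 0.092
gripper_force: 15.0
```

```bash
cat > inhand.py <<'E'
from h import *
from cell import manip
import sys
k=sys.argv[1]
st=manip.get_state();p,R=st["eef_pos"],st["tcp_rot"];print(st["time_s"],p.round(4),st["finger_gap"])
ims=[]
for n in("side","top"):
    f=manip.grab_frame(n);np.savez(n+k+".npz",**f)
    hsv=cv2.cvtColor(f["color"],cv2.COLOR_RGB2HSV)
    X=(cloud(f)-p)@R
    m=(hsv[...,1]<50)&(hsv[...,2]>110)&(abs(X[...,0])<.05)&(abs(X[...,1])<.012)&(X[...,2]>-.04)&(X[...,2]<.08)
    w=X[m]
    print(n,len(w))
    for a in np.arange(-.03,.06,.01):
        v=w[(w[:,2]>=a)&(w[:,2]<a+.01)]
        if len(v)>2: print("  z %.3f"%a,len(v),"x",v[:,0].min().round(4),v[:,0].max().round(4),"y",np.median(v[:,1]).round(4))
    print("  z range",np.percentile(w[:,2],[1,99]).round(4))
    u,v=proj(f,p)[0].astype(int);c=f["color"][max(v-60,0):v+60,u-75:u+75];ims.append(cv2.resize(c,(400,320),interpolation=cv2.INTER_CUBIC))
    print("  TCP px",proj(f,p), "crop x2.67 from",u-75,v-60)
cv2.imwrite(f"pics/c{k}.png",np.hstack(ims)[:,:,::-1])
E
python3 inhand.py 2
```

```text
5.0333 [0.6845 0.2215 0.1219] 0.09246684265971485
side 203
  z 0.000 15 x -0.0276 0.0243 y -0.0045
  z 0.010 64 x -0.0304 0.0268 y -0.0041
  z 0.020 54 x -0.0207 0.0242 y -0.0035
  z 0.030 45 x -0.0201 0.0176 y -0.0033
  z 0.040 25 x -0.0198 0.0153 y -0.0028
  z range [0.0061 0.0475]
  TCP px [[308.52030491 198.63752927]] crop x2.67 from 233 138
top 0Traceback (most recent call last):
  File "inhand.py", line 17, in <module>
    print("  z range",np.percentile(w[:,2],[1,99]).round(4))
                      ~~~~~~~~~~~~~^^^^^^^^^^^^^^^
    return _quantile_unchecked(
        a, q, axis, out, overwrite_input, method, keepdims, weights)
    return _ureduce(a,
                    func=_quantile_ureduce_func,
    ...<5 lines>...
                    overwrite_input=overwrite_input,
                    method=method)
    r = func(a, **kwargs)
    result = _quantile(arr,
                       quantiles=q,
    ...<2 lines>...
                       out=out,
                       weights=wgt)
    slices_having_nans = np.isnan(arr[-1, ...])
                                  ~~~^^^^^^^^^
IndexError: index -1 is out of bounds for axis 0 with size 0
```

```bash
cat >> h.py <<'E'
n=np.array([-.301,.2255,.9266]);n/=np.linalg.norm(n)
bx=np.array([.14,-.951,.275]);bx-=n*(bx@n);bx/=np.linalg.norm(bx);by=np.cross(n,bx)
sl=np.array([.5593,.1172,.0698]);O=sl+.0053*bx-.034*by
RB=np.c_[by,bx,-n]
E
python3 - <<'E'
from h import *
from cell import manip
print(by,O)
st=manip.get_state();p,R=st["eef_pos"],st["tcp_rot"]
w=np.array([.60,.20,.19]);plan(p,R,w,RB)
h=sl+n*.060+by*.0015;print(h);plan(w,RB,h,RB)
E
```

```text
[0.94336871 0.21253496 0.2547241 ] [0.52796477 0.10493468 0.06260588]
rot(deg tool) [-14.84  -7.26  80.12] 81.8 | shift cm: old frame [-1.74 -6.85 -8.56] turned frame [-6.48  2.81 -8.56]
[0.5426554  0.13104854 0.12577701]
rot(deg tool) [0. 0. 0.] 0.0 | shift cm: old frame [-8.51  3.98  5.78] turned frame [-8.51  3.98  5.78]
```

Emit:
arm_command([
  {"claw":1,"travel":[-0.29,-1.14,-1.43],"rotation":[0,0,0]},
  {"claw":1,"travel":[-0.29,-1.14,-1.43],"rotation":[0,0,0]},
  {"claw":1,"travel":[-0.29,-1.14,-1.43],"rotation":[0,0,0]},
  {"claw":1,"travel":[-0.29,-1.14,-1.43],"rotation":[0,0,0]},
  {"claw":1,"travel":[-0.29,-1.14,-1.43],"rotation":[0,0,0]},
  {"claw":1,"travel":[-0.29,-1.14,-1.43],"rotation":[0,0,0]},
  {"claw":1,"travel":[0,0,0],"rotation":[-0.93,-0.45,5.01]},
  {"claw":1,"travel":[0,0,0],"rotation":[-0.93,-0.45,5.01]},
  {"claw":1,"travel":[0,0,0],"rotation":[-0.93,-0.45,5.01]},
  {"claw":1,"travel":[0,0,0],"rotation":[-0.93,-0.45,5.01]},
  {"claw":1,"travel":[0,0,0],"rotation":[-0.93,-0.45,5.01]},
  {"claw":1,"travel":[0,0,0],"rotation":[-0.93,-0.45,5.01]},
  {"claw":1,"travel":[0,0,0],"rotation":[-0.93,-0.45,5.01]},
  {"claw":1,"travel":[0,0,0],"rotation":[-0.93,-0.45,5.01]},
])

```text
time_s: 6.3
eef_pos: [0.5992, 0.1998, 0.189]
tcp_rot: [[0.605, 0.741, 0.291], [0.789, -0.609, -0.088], [0.112, 0.283, -0.953]]
wrist_force: [-0.3, 0.1, -0.4]
finger_gap: 0.086
gripper_force: 15.0
```

Emit:
arm_command([
  {"claw":1,"travel":[0,0,0],"rotation":[-0.93,-0.45,5.01]},
  {"claw":1,"travel":[0,0,0],"rotation":[-0.93,-0.45,5.01]},
  {"claw":1,"travel":[0,0,0],"rotation":[-0.93,-0.45,5.01]},
  {"claw":1,"travel":[0,0,0],"rotation":[-0.93,-0.45,5.01]},
  {"claw":1,"travel":[0,0,0],"rotation":[-0.93,-0.45,5.01]},
  {"claw":1,"travel":[0,0,0],"rotation":[-0.93,-0.45,5.01]},
  {"claw":1,"travel":[0,0,0],"rotation":[-0.93,-0.45,5.01]},
  {"claw":1,"travel":[0,0,0],"rotation":[-0.93,-0.45,5.01]},
  {"claw":1,"travel":[0,0,0],"rotation":[0,0,0]},
  {"claw":1,"travel":[0,0,0],"rotation":[0,0,0]},
])

```text
time_s: 7.13
eef_pos: [0.5993, 0.2002, 0.189]
tcp_rot: [[0.943, 0.143, 0.301], [0.216, -0.95, -0.226], [0.253, 0.278, -0.927]]
wrist_force: [0.7, -0.5, -1.0]
finger_gap: 0.092
gripper_force: 15.0
```

Run:
```python
from h import *
from cell import manip
st=manip.get_state();p,R=st["eef_pos"],st["tcp_rot"];print(st["joint_pos"].round(2),st["wrist_force"],st["finger_gap"],st["time_s"])
h=sl+n*.060+by*.0015;plan(p,R,h,RB)
```

```text
[-1.24  0.69  0.95  1.85 -0.33  0.68 -1.61] [ 0.67758805 -0.51682032 -1.02501937] 0.09229070097841695 7.1333
rot(deg tool) [0.04 0.03 0.2 ] 0.2 | shift cm: old frame [-8.44  4.    5.72] turned frame [-8.43  4.03  5.71]
```

Emit:
arm_command([
  {"claw":1,"travel":[-1.4,0.67,0.95],"rotation":[0,0,0]},
  {"claw":1,"travel":[-1.4,0.67,0.95],"rotation":[0,0,0]},
  {"claw":1,"travel":[-1.4,0.67,0.95],"rotation":[0,0,0]},
  {"claw":1,"travel":[-1.4,0.67,0.95],"rotation":[0,0,0]},
  {"claw":1,"travel":[-1.4,0.67,0.95],"rotation":[0,0,0]},
  {"claw":1,"travel":[-1.4,0.67,0.95],"rotation":[0,0,0.2]},
  {"claw":1,"travel":[0,0,0],"rotation":[0,0,0]},
  {"claw":1,"travel":[0,0,0],"rotation":[0,0,0]},
])

```text
time_s: 7.8
eef_pos: [0.5427, 0.1305, 0.1264]
tcp_rot: [[0.944, 0.137, 0.3], [0.209, -0.951, -0.226], [0.254, 0.276, -0.927]]
wrist_force: [0.8, -0.2, -0.2]
finger_gap: 0.09
gripper_force: 15.0
```

```bash
sed -i 's/^    print("  z range".*/    if len(w): print("  z range",np.percentile(w[:,2],[1,99]).round(4))/' inhand.py; python3 inhand.py 3; python3 -c "
from h import *
from cell import manip
st=manip.get_state();p,R=st['eef_pos'],st['tcp_rot'];print(st['joint_pos'].round(2));plan(p,R,sl+n*.060+by*.0015,RB)
for k in('side3','top3'):
    f=load(k);print(k,proj(f,[p+R@[x,y,.048] for x in(-.0215,.0185) for y in(-.004,.004)]).round(1).tolist(),'slot corners',proj(f,[sl+by*a+bx*b for a in(-.022,.022) for b in(-.0053,.0053)]).round(1).tolist())"
```

```text
7.8 [0.5427 0.1305 0.1264] 0.09017011246855451
side 274
  z -0.030 65 x -0.0337 0.0182 y 0.0004
  z -0.020 16 x -0.034 0.0002 y 0.0005
  z -0.010 19 x -0.0339 -0.0073 y -0.0014
  z 0.000 15 x -0.0335 -0.0074 y -0.001
  z 0.010 11 x -0.0331 -0.0009 y -0.0033
  z 0.020 3 x -0.0217 -0.0095 y -0.0039
  z 0.030 9 x -0.0239 0.0112 y -0.0007
  z 0.040 18 x -0.0498 -0.0181 y 0.0067
  z 0.050 38 x -0.0274 0.0378 y -0.0036
  z range [-0.0275  0.0698]
  TCP px [[352.24455247 225.64777117]] crop x2.67 from 277 165
top 182
  z -0.020 3 x 0.03 0.031 y 0.0022
  z -0.010 4 x 0.0289 0.0311 y 0.0036
  z 0.000 3 x 0.0276 0.0312 y 0.0043
  z 0.010 4 x 0.0276 0.0307 y 0.0044
  z 0.050 40 x -0.0359 0.0488 y 0.0003
  z range [-0.015   0.0664]
  TCP px [[331.28282944 239.8069068 ]] crop x2.67 from 256 179
[-1.19  0.66  0.89  2.09 -0.37  0.43 -1.54]
rot(deg tool) [-0.05 -0.09 -0.15] 0.2 | shift cm: old frame [-0.21  0.03  0.11] turned frame [-0.21  0.02  0.11]
side3 [[356.9, 244.9], [360.1, 243.6], [351.3, 232.4], [354.5, 231.2]] slot corners [[358.1, 249.7], [362.4, 248.0], [352.0, 236.0], [356.1, 234.3]]
top3 [[335.1, 244.3], [338.5, 243.7], [331.4, 227.3], [334.8, 226.6]] slot corners [[336.2, 244.9], [340.6, 244.1], [332.1, 226.4], [336.5, 225.6]]
```

View pics/c3.png

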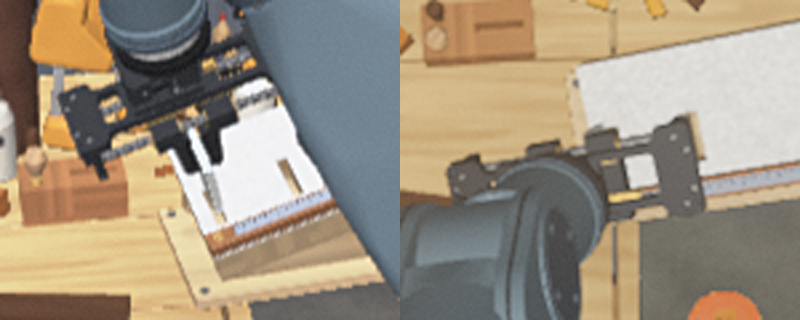

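The picture shows the tongue's tip at about side-crop (213,200), in line with and just above the lower slot at (220,213). I shift it 2 mm towards the fence and lower it under guard.

Emit:
arm_command([
  {"claw":1,"travel":[-0.2,0.02,0.4],"rotation":[0,0,-0.1]},
  {"claw":1,"travel":[0,0,0.4],"rotation":[0,0,0]},
  {"claw":1,"travel":[0,0,0.3],"rotation":[0,0,0]},
  {"claw":1,"travel":[0,0,0.3],"rotation":[0,0,0]},
  {"claw":1,"travel":[0,0,0.3],"rotation":[0,0,0]},
  {"claw":1,"travel":[0,0,0],"rotation":[0,0,0]},
])

```text
time_s: 8.4
eef_pos: [0.5463, 0.1263, 0.1097]
tcp_rot: [[0.944, 0.138, 0.3], [0.211, -0.951, -0.226], [0.254, 0.277, -0.927]]
wrist_force: [0.0, -0.8, -0.2]
finger_gap: 0.09
gripper_force: 15.0
```

```bash
cat > s.py <<'E'
from h import *
from cell import manip
st=manip.get_state();p,R=st['eef_pos'],st['tcp_rot'];d=p-O
print(st["time_s"],st['joint_pos'].round(2),"F tool",(R.T@st["wrist_force"]).round(2),"M",(R.T@st["moment"]).round(2),"gap mm",(88*st["finger_gap"]).round(1),"TCP in bed mm",(np.array([d@bx,d@by,d@n])*1000).round(1))
plan(p,R,p,RB)
E
python3 s.py
```

```text
Traceback (most recent call last):
  File "s.py", line 4, in <module>
    print(st["time_s"],st['joint_pos'].round(2),"F tool",(R.T@st["wrist_force"]).round(2),"M",(R.T@st["moment"]).round(2),"gap mm",(88*st["finger_gap"]).round(1),"TCP in bed mm",(np.array([d@bx,d@by,d@n])*1000).round(1))
                                                                                                                                   ^^^^^^^^^^^^^^^^^^^^^^^^^^^
AttributeError: 'float' object has no attribute 'round'
```

```bash
sed -i 's/(88\*st\["finger_gap"\]).round(1)/round(88*st["finger_gap"],1)/' s.py; python3 s.py
```

```text
8.4 [-1.15  0.69  0.84  2.09 -0.39  0.4  -1.52] F tool [-0.18  0.7   0.39] M [ 0.31 -0.46 -0.03] gap mm 7.9 TCP in bed mm [-4.7 33.8 43. ]
rot(deg tool) [ 0.03  0.06 -0.1 ] 0.1 | shift cm: old frame [0. 0. 0.] turned frame [0. 0. 0.]
```

Emit:
arm_command([
  {"claw":1,"travel":[0.12,-0.04,0.2],"rotation":[0,0,0]},
  {"claw":1,"travel":[0,0,0.4],"rotation":[0,0,0]},
  {"claw":1,"travel":[0,0,0.4],"rotation":[0,0,0]},
  {"claw":1,"travel":[0,0,0.4],"rotation":[0,0,0]},
  {"claw":1,"travel":[0,0,0.4],"rotation":[0,0,0]},
  {"claw":1,"travel":[0,0,0.2],"rotation":[0,0,0]},
  {"claw":1,"travel":[0,0,0],"rotation":[0,0,0]},
])

```text
time_s: 8.98
eef_pos: [0.5532, 0.1223, 0.0914]
tcp_rot: [[0.944, 0.137, 0.3], [0.21, -0.951, -0.226], [0.254, 0.277, -0.927]]
wrist_force: [-0.6, 0.4, -0.4]
finger_gap: 0.09
gripper_force: 15.0
```

```bash
python3 s.py
```

```text
8.9833 [-1.1   0.71  0.8   2.08 -0.41  0.36 -1.51] F tool [-0.58 -0.53  0.14] M [ 0.31 -0.46  0.  ] gap mm 7.9 TCP in bed mm [-5.  34.9 23. ]
rot(deg tool) [ 0.02  0.06 -0.12] 0.1 | shift cm: old frame [0. 0. 0.] turned frame [0. 0. 0.]
```

Free of force with the tongue 25 mm in. I lower it the last 5 mm in small steps, then look at the force.

Emit:
arm_command([
  {"claw":1,"travel":[0,0,0.2],"rotation":[0,0,0]},
  {"claw":1,"travel":[0,0,0.15],"rotation":[0,0,0]},
  {"claw":1,"travel":[0,0,0.1],"rotation":[0,0,0]},
  {"claw":1,"travel":[0,0,0.1],"rotation":[0,0,0]},
  {"claw":1,"travel":[0,0,0],"rotation":[0,0,0]},
])

```text
time_s: 9.4
eef_pos: [0.5554, 0.1217, 0.0872]
tcp_rot: [[0.944, 0.138, 0.301], [0.211, -0.951, -0.225], [0.256, 0.276, -0.927]]
wrist_force: [-1.5, 0.8, 2.6]
finger_gap: 0.09
gripper_force: 15.0
```

```bash
python3 s.py
```

```text
9.4 [-1.09  0.72  0.78  2.08 -0.41  0.35 -1.5 ] F tool [-0.62 -0.2  -3.08] M [ 0.28 -0.44 -0.04] gap mm 7.9 TCP in bed mm [-5.3 35.7 18.3]
rot(deg tool) [-0.02 -0.02 -0.12] 0.1 | shift cm: old frame [0. 0. 0.] turned frame [0. 0. 0.]
```

Emit:
arm_command([
  {"claw":1,"travel":[0,0,0.08],"rotation":[0,0,0]},
  {"claw":1,"travel":[0,0,0.07],"rotation":[0,0,0]},
  {"claw":1,"travel":[0,0,0],"rotation":[0,0,0]},
])

```text
time_s: 9.65
eef_pos: [0.556, 0.1215, 0.086]
tcp_rot: [[0.943, 0.138, 0.302], [0.211, -0.951, -0.225], [0.256, 0.276, -0.926]]
wrist_force: [-2.3, 1.5, 5.7]
finger_gap: 0.094
gripper_force: 15.0
```

```bash
python3 s.py
```

```text
9.65 [-1.09  0.72  0.78  2.08 -0.41  0.35 -1.5 ] F tool [-0.38 -0.21 -6.34] M [ 0.26 -0.46 -0.03] gap mm 8.2 TCP in bed mm [-5.3 35.9 16.9]
rot(deg tool) [-0.02 -0.05 -0.12] 0.1 | shift cm: old frame [0. 0. 0.] turned frame [0. 0. 0.]
```

Emit:
arm_command([
  {"claw":0.5,"travel":[0,0,0],"rotation":[0,0,0]},
  {"claw":0.5,"travel":[0,0,0],"rotation":[0,0,0]},
  {"claw":0.5,"travel":[0,0,0],"rotation":[0,0,0]},
  {"claw":0.5,"travel":[0,0,-1.0],"rotation":[0,0,0]},
  {"claw":0.5,"travel":[0,0,-2.0],"rotation":[0,0,0]},
  {"claw":0.4,"travel":[0,0,-3.0],"rotation":[0,0,0]},
  {"claw":0.4,"travel":[0,0,-3.0],"rotation":[0,0,0]},
  {"claw":0.4,"travel":[0,0,-2.0],"rotation":[0,0,0]},
  {"claw":0.4,"travel":[0,0,0],"rotation":[0,0,0]},
])

```text
time_s: 10.4
eef_pos: [0.523, 0.1478, 0.1904]
tcp_rot: [[0.943, 0.138, 0.304], [0.212, -0.952, -0.222], [0.259, 0.274, -0.926]]
wrist_force: [-0.1, 0.2, 0.4]
finger_gap: 0.298
gripper_force: 0.0
```

```bash
python3 - <<'E'
from h import *
from cell import manip
import subprocess
B=np.c_[bx,by,n];ims=[]
for k in("side","top"):
    f=manip.grab_frame(k);np.savez(k+"4.npz",**f);X=(cloud(f)-O)@B
    q=X[(X[...,0]>-.016)&(X[...,0]<.004)&(X[...,1]>-.01)&(X[...,1]<.08)&(X[...,2]>.012)&(X[...,2]<.06)]
    print(k,len(q),"stop in bed frame mm",(np.percentile(q,[3,50,97],axis=0)*1000).round(1).tolist() if len(q) else "")
    print(proj(f,[O+B@[x,y,.044] for x in(-.0093,-.0013) for y in(.004,.064)]).round(1).tolist())
    u,v=proj(f,O+.05*bx+.04*by)[0].astype(int);ims.append(cv2.resize(f["color"][v-60:v+60,u-75:u+75],(400,320),interpolation=cv2.INTER_CUBIC));print("crop",u-75,v-60)
cv2.imwrite("pics/c4.png",np.hstack(ims)[:,:,::-1])
E
python3 s.py
```

```text
side 134 stop in bed frame mm [[-15.6, -8.6, 12.3], [-10.9, 14.3, 41.5], [1.3, 56.6, 47.4]]
[[356.2, 240.9], [347.7, 222.0], [359.5, 239.5], [350.9, 220.7]]
crop 303 171
top 68 stop in bed frame mm [[-13.4, -8.2, 13.1], [-5.5, 54.5, 30.9], [2.4, 62.7, 45.5]]
[[333.8, 252.5], [327.9, 226.2], [337.2, 251.8], [331.4, 225.6]]
crop 284 168
10.5 [-1.37  0.57  1.05  2.09 -0.29  0.57 -1.6 ] F tool [ 0.74 -0.24 -0.41] M [ 0.28 -0.37 -0.01] gap mm 26.6 TCP in bed mm [ -5.9  35.4 127.1]
rot(deg tool) [-0.07 -0.04 -0.08] 0.1 | shift cm: old frame [0. 0. 0.] turned frame [0. 0. 0.]
```

View pics/c4.png

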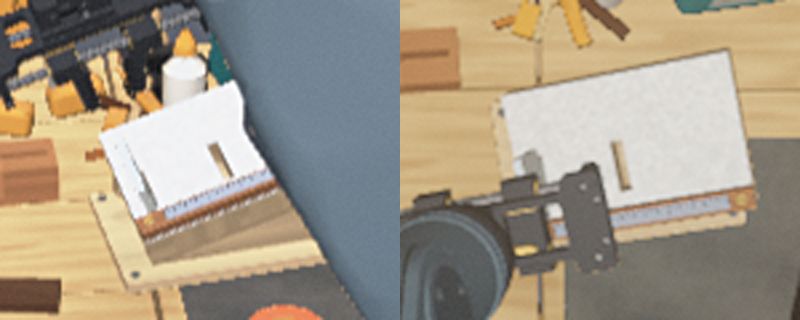

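The side crop shows the stop standing in the lower slot at (135,175). To be sure it is home, I press on its top edge with the closed fingers.

Emit:
arm_command([
  {"claw":1,"travel":[-0.1,0.05,2.0],"rotation":[0,0,0]},
  {"claw":1,"travel":[0,0,2.0],"rotation":[0,0,0]},
  {"claw":1,"travel":[0,0,2.0],"rotation":[0,0,0]},
  {"claw":1,"travel":[0,0,1.0],"rotation":[0,0,0]},
  {"claw":1,"travel":[0,0,0.5],"rotation":[0,0,0]},
  {"claw":1,"travel":[0,0,0.2],"rotation":[0,0,0]},
  {"claw":1,"travel":[0,0,0.2],"rotation":[0,0,0]},
  {"claw":1,"travel":[0,0,0.2],"rotation":[0,0,0]},
  {"claw":1,"travel":[0,0,0],"rotation":[0,0,0]},
])

```text
time_s: 11.25
eef_pos: [0.546, 0.1271, 0.1123]
tcp_rot: [[0.944, 0.138, 0.301], [0.211, -0.951, -0.225], [0.255, 0.276, -0.927]]
wrist_force: [0.5, -0.4, 0.1]
finger_gap: 0.006
gripper_force: 0.0
```

```bash
python3 s.py
```

```text
11.25 [-1.16  0.68  0.85  2.09 -0.39  0.4  -1.52] F tool [0.4  0.43 0.15] M [ 0.28 -0.36 -0.07] gap mm 0.5 TCP in bed mm [-4.8 34.4 45.6]
rot(deg tool) [-0.    0.   -0.11] 0.1 | shift cm: old frame [0. 0. 0.] turned frame [0. 0. 0.]
```

Emit:
arm_command([
  {"claw":1,"travel":[0,0,0.1],"rotation":[0,0,0]},
  {"claw":1,"travel":[0,0,0.1],"rotation":[0,0,0]},
  {"claw":1,"travel":[0,0,0.05],"rotation":[0,0,0]},
  {"claw":1,"travel":[0,0,0],"rotation":[0,0,0]},
])

```text
time_s: 11.58
eef_pos: [0.5471, 0.1274, 0.1111]
tcp_rot: [[0.943, 0.138, 0.302], [0.211, -0.952, -0.224], [0.256, 0.275, -0.927]]
wrist_force: [-8.7, 3.1, 18.3]
finger_gap: 0.005
gripper_force: 9.8
```

```bash
python3 s.py
```

```text
11.5833 [-1.15  0.68  0.85  2.09 -0.39  0.4  -1.52] F tool [ -2.9    0.84 -20.25] M [ 0.22 -0.97 -0.08] gap mm 0.4 TCP in bed mm [-5.2 35.2 44.2]
rot(deg tool) [-0.09 -0.06 -0.12] 0.2 | shift cm: old frame [0. 0. 0.] turned frame [0. 0. 0.]
```

Emit:
arm_command([
  {"claw":1,"travel":[0,0,-0.5],"rotation":[0,0,0]},
  {"claw":1,"travel":[0,0,-1.5],"rotation":[0,0,0]},
  {"claw":1,"travel":[0,0,-2.5],"rotation":[0,0,0]},
  {"claw":1,"travel":[0,0,-3.0],"rotation":[0,0,0]},
  {"claw":-0.36,"travel":[0,0,-2.5],"rotation":[0,0,0]},
  {"claw":-0.36,"travel":[0,0,0],"rotation":[0,0,0]},
])

```text
time_s: 12.08
eef_pos: [0.5174, 0.1513, 0.2057]
tcp_rot: [[0.942, 0.139, 0.305], [0.212, -0.952, -0.222], [0.259, 0.274, -0.926]]
wrist_force: [0.7, -0.6, 0.5]
finger_gap: 0.131
gripper_force: 0.0
```

```bash
echo 'RK=tool([.99,-.142,0],[0,0,-1])' >> h.py; python3 s.py
python3 - <<'E'
from h import *
from cell import manip
st=manip.get_state();plan(st["eef_pos"],st["tcp_rot"],[.5076,.258,.12],RK)
E
```

```text
12.0833 [-1.42  0.55  1.1   2.08 -0.26  0.6  -1.62] F tool [ 0.67  0.79 -0.12] M [ 0.26 -0.32 -0.04] gap mm 11.6 TCP in bed mm [ -6.   36.4 146.3]
rot(deg tool) [-0.17 -0.24 -0.08] 0.3 | shift cm: old frame [0. 0. 0.] turned frame [0. 0. 0.]
rot(deg tool) [ 23.4   -3.2  -70.39] 74.2 | shift cm: old frame [ -0.88 -12.64   5.28] turned frame [10.42 -2.49  8.57]
```

Emit:
arm_command([
  {"claw":-0.36,"travel":[0,0,0],"rotation":[1.67,-0.23,-5.03]},
  {"claw":-0.36,"travel":[0,0,0],"rotation":[1.67,-0.23,-5.03]},
  {"claw":-0.36,"travel":[0,0,0],"rotation":[1.67,-0.23,-5.03]},
  {"claw":-0.36,"travel":[0,0,0],"rotation":[1.67,-0.23,-5.03]},
  {"claw":-0.36,"travel":[0,0,0],"rotation":[1.67,-0.23,-5.03]},
  {"claw":-0.36,"travel":[0,0,0],"rotation":[1.67,-0.23,-5.03]},
  {"claw":-0.36,"travel":[0,0,0],"rotation":[1.67,-0.23,-5.03]},
  {"claw":-0.36,"travel":[0,0,0],"rotation":[1.67,-0.23,-5.03]},
  {"claw":-0.36,"travel":[0,0,0],"rotation":[1.67,-0.23,-5.03]},
  {"claw":-0.36,"travel":[0,0,0],"rotation":[1.67,-0.23,-5.03]},
  {"claw":-0.36,"travel":[0,0,0],"rotation":[1.67,-0.23,-5.03]},
  {"claw":-0.36,"travel":[0,0,0],"rotation":[1.67,-0.23,-5.03]},
  {"claw":-0.36,"travel":[0,0,0],"rotation":[1.67,-0.23,-5.03]},
  {"claw":-0.36,"travel":[0,0,0],"rotation":[1.67,-0.23,-5.03]},
  {"claw":-0.36,"travel":[0,0,0],"rotation":[0,0,0]},
])

```text
time_s: 13.33
eef_pos: [0.5173, 0.1484, 0.2023]
tcp_rot: [[0.142, 0.99, -0.004], [0.99, -0.142, -0.004], [-0.004, -0.004, -1.0]]
wrist_force: [1.2, 0.2, -0.4]
finger_gap: 0.682
gripper_force: 0.0
```

Emit:
arm_command([
  {"claw":-0.36,"travel":[2.0,-0.5,1.7],"rotation":[0,0,0]},
  {"claw":-0.36,"travel":[2.0,-0.5,1.7],"rotation":[0,0,0]},
  {"claw":-0.36,"travel":[2.0,-0.5,1.7],"rotation":[0,0,0]},
  {"claw":-0.36,"travel":[2.0,-0.5,1.7],"rotation":[0,0,0]},
  {"claw":-0.36,"travel":[2.4,-0.5,1.7],"rotation":[0,0,0]},
  {"claw":-0.36,"travel":[0,0,0],"rotation":[0,0,0]},
  {"claw":-0.36,"travel":[0,0,0],"rotation":[0,0,0]},
])

```text
time_s: 13.92
eef_pos: [0.5052, 0.2561, 0.1159]
tcp_rot: [[0.144, 0.99, -0.005], [0.99, -0.144, -0.005], [-0.006, -0.004, -1.0]]
wrist_force: [0.2, -0.2, 1.2]
finger_gap: 0.678
gripper_force: 0.0
```

Run:
```python
from h import *
from cell import manip
for k in("side","top"):
    f=manip.grab_frame(k);np.savez(k+"5.npz",**f)
f=load("side5");hsv=cv2.cvtColor(f["color"],cv2.COLOR_RGB2HSV);X=cloud(f)
m=((hsv[...,2]<110)&(hsv[...,1]>60)&(abs(X[...,0]-.505)<.04)&(abs(X[...,1]-.258)<.08)&(X[...,2]<.03))
q=X[m];tq=q[q[:,2]>.0105];print("blank top pts side",len(q),len(tq),tq.mean(0),cv2.minAreaRect(tq[:,:2].astype(np.float32)*1000),np.median(tq[:,2]))
st=manip.get_state();print(st["joint_pos"].round(2),st["eef_pos"],st["finger_gap"]);plan(st["eef_pos"],st["tcp_rot"],[.5076,.258,.0035],RK)
ims=[f["color"][180:320,240:415],load("top5")["color"][180:320,190:365]]
cv2.imwrite("pics/c5.png",np.hstack([cv2.resize(i,(400,320),interpolation=cv2.INTER_CUBIC) for i in ims])[:,:,::-1])
```

```text
blank top pts side 652 441 [0.50382967 0.25723059 0.01298523] ((504.08197021484375, 257.7405700683594), (117.4129638671875, 39.9390869140625), 81.3410873413086) 0.012901393783883825
[-0.87  0.6   0.43  1.87 -0.34  0.76 -0.39] [0.50681476 0.25406723 0.11743812] 0.6783243286531292
rot(deg tool) [-0.12  0.29 -0.25] 0.4 | shift cm: old frame [ 0.46  0.04 11.39] turned frame [ 0.4   0.02 11.39]
```

View pics/c5.png

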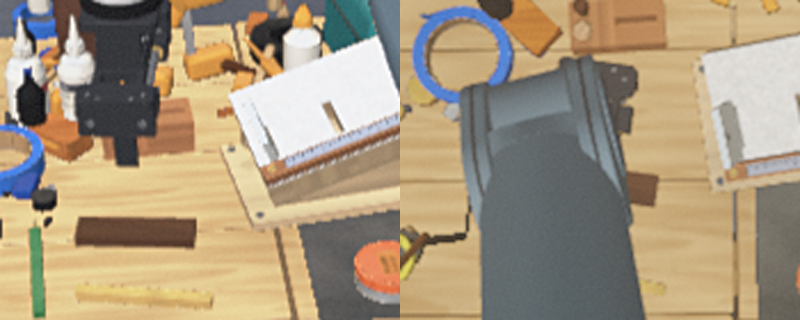

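The side crop shows the blank free at (135,232), with the open fingers above and behind it and nothing else near. I descend and grip.

Emit:
arm_command([
  {"claw":-0.36,"travel":[0.2,0,2.0],"rotation":[0,0,-0.2]},
  {"claw":-0.36,"travel":[0.1,0,2.0],"rotation":[0,0.2,0]},
  {"claw":-0.36,"travel":[0.1,0,2.0],"rotation":[0,0,0]},
  {"claw":-0.36,"travel":[0,0,2.0],"rotation":[0,0,0]},
  {"claw":-0.36,"travel":[0,0,1.5],"rotation":[0,0,0]},
  {"claw":-0.36,"travel":[0,0,1.0],"rotation":[0,0,0]},
  {"claw":-0.36,"travel":[0,0,0.5],"rotation":[0,0,0]},
  {"claw":-0.36,"travel":[0,0,0],"rotation":[0,0,0]},
  {"claw":-0.36,"travel":[0,0,0],"rotation":[0,0,0]},
])

```text
time_s: 14.77
eef_pos: [0.5074, 0.2586, 0.0079]
tcp_rot: [[0.142, 0.99, -0.002], [0.99, -0.142, -0.0], [-0.001, -0.002, -1.0]]
wrist_force: [-0.9, 0.6, -0.4]
finger_gap: 0.682
gripper_force: 0.0
```

Emit:
arm_command([
  {"claw":-0.36,"travel":[0,0,0.3],"rotation":[0,0,0]},
  {"claw":0,"travel":[0,0,0.1],"rotation":[0,0,0]},
  {"claw":0.2,"travel":[0,0,0],"rotation":[0,0,0]},
  {"claw":0.4,"travel":[0,0,0],"rotation":[0,0,0]},
  {"claw":0.6,"travel":[0,0,0],"rotation":[0,0,0]},
  {"claw":0.6,"travel":[0,0,0],"rotation":[0,0,0]},
  {"claw":0.6,"travel":[0,0,0],"rotation":[0,0,0]},
], grip_force=12)

```text
time_s: 15.35
eef_pos: [0.5068, 0.259, 0.0033]
tcp_rot: [[0.141, 0.99, -0.003], [0.99, -0.141, -0.0], [-0.001, -0.003, -1.0]]
wrist_force: [-0.5, -0.0, 0.9]
finger_gap: 0.38
gripper_force: 12.0
```

Run:
```python
from h import *
from cell import manip
st=manip.get_state();p,R=st["eef_pos"],st["tcp_rot"];print(p,st["joint_pos"].round(2),st["wrist_force"],st["finger_gap"]*88,st["gripper_force"])
RP=np.c_[-bx,by,-n]  # tool y=+by
print(np.linalg.det(RP))
w=np.array([.50,.22,.20])
plan(p,R,w,RP)
h=O+.075*bx+.045*by+.045*n;print(h);plan(w,RP,h,RP)
```

```text
[0.50677488 0.25898439 0.003314  ] [-0.79  0.78  0.32  1.88 -0.44  0.55 -0.32] [-0.54492118 -0.02105321  0.91909868] 33.480698956327764 12.001111954450607
1.0000000000000002
rot(deg tool) [-17.65 -13.66 -18.36] 28.9 | shift cm: old frame [ -3.97  -0.18 -19.66] turned frame [ -9.05   3.54 -17.55]
[0.56733352 0.05333764 0.13651695]
rot(deg tool) [0. 0. 0.] 0.0 | shift cm: old frame [-15.03   1.19  11.67] turned frame [-15.03   1.19  11.67]
```

Emit:
arm_command([
  {"claw":0.6,"travel":[-0.5,0,-1.5],"rotation":[0,0,0]},
  {"claw":0.6,"travel":[-0.5,0,-2.5],"rotation":[0,0,0]},
  {"claw":0.6,"travel":[-0.5,0,-2.6],"rotation":[0,0,0]},
  {"claw":0.6,"travel":[-0.5,0,-2.6],"rotation":[0,0,0]},
  {"claw":0.6,"travel":[-0.5,0,-2.6],"rotation":[0,0,0]},
  {"claw":0.6,"travel":[-0.5,0,-2.6],"rotation":[0,0,0]},
  {"claw":0.6,"travel":[-0.5,0,-2.6],"rotation":[0,0,0]},
  {"claw":0.6,"travel":[-0.5,-0.2,-2.6],"rotation":[0,0,0]},
  {"claw":0.6,"travel":[0,0,0],"rotation":[-2.94,-2.28,-3.06]},
  {"claw":0.6,"travel":[0,0,0],"rotation":[-2.94,-2.28,-3.06]},
  {"claw":0.6,"travel":[0,0,0],"rotation":[-2.94,-2.28,-3.06]},
  {"claw":0.6,"travel":[0,0,0],"rotation":[-2.94,-2.28,-3.06]},
  {"claw":0.6,"travel":[0,0,0],"rotation":[-2.94,-2.28,-3.06]},
  {"claw":0.6,"travel":[0,0,0],"rotation":[-2.94,-2.28,-3.06]},
  {"claw":0.6,"travel":[0,0,0],"rotation":[0,0,0]},
  {"claw":0.6,"travel":[0,0,0],"rotation":[0,0,0]},
])

```text
time_s: 16.68
eef_pos: [0.4988, 0.2203, 0.1988]
tcp_rot: [[-0.141, 0.944, 0.299], [0.951, 0.213, -0.225], [-0.277, 0.253, -0.927]]
wrist_force: [0.2, -0.5, -0.2]
finger_gap: 0.383
gripper_force: 12.0
```

```bash
cat > s2.py <<'E'
from h import *
from cell import manip
st=manip.get_state();p,R=st['eef_pos'],st['tcp_rot'];d=p-O;RP=np.c_[-bx,by,-n]
print(st["time_s"],st['joint_pos'].round(2),"F tool",(R.T@st["wrist_force"]).round(2),"gap mm",round(88*st["finger_gap"],1),"TCP in bed mm",(np.array([d@bx,d@by,d@n])*1000).round(1))
plan(p,R,O+.075*bx+.045*by+.07*n,RP)
E
python3 s2.py
```

```text
16.6833 [-1.24  0.43  0.64  2.02  0.19  0.67 -0.61] F tool [-0.47  0.05  0.38] gap mm 33.7 TCP in bed mm [-76.1  31.7 161. ]
rot(deg tool) [-0.11 -0.03  0.06] 0.1 | shift cm: old frame [-15.11   1.34   9.09] turned frame [-15.11   1.33   9.1 ]
```

Emit:
arm_command([
  {"claw":0.6,"travel":[-1.89,0.17,1.14],"rotation":[0,0,0]},
  {"claw":0.6,"travel":[-1.89,0.17,1.14],"rotation":[0,0,0]},
  {"claw":0.6,"travel":[-1.89,0.17,1.14],"rotation":[0,0,0]},
  {"claw":0.6,"travel":[-1.89,0.17,1.14],"rotation":[0,0,0]},
  {"claw":0.6,"travel":[-1.89,0.17,1.14],"rotation":[0,0,0]},
  {"claw":0.6,"travel":[-1.89,0.17,1.14],"rotation":[0,0,0]},
  {"claw":0.6,"travel":[-1.89,0.17,1.14],"rotation":[0,0,0]},
  {"claw":0.6,"travel":[-1.89,0.17,1.14],"rotation":[0,0,0]},
  {"claw":0.6,"travel":[0,0,1.5],"rotation":[0,0,0]},
  {"claw":0.6,"travel":[0,0,1.5],"rotation":[0,0,0]},
  {"claw":0.6,"travel":[0,0,1.0],"rotation":[0,0,0]},
  {"claw":0.6,"travel":[0,0,1.0],"rotation":[0,0,0]},
  {"claw":0.6,"travel":[0,0,0],"rotation":[0,0,0]},
  {"claw":0.6,"travel":[0,0,0],"rotation":[0,0,0]},
])

```text
time_s: 17.85
eef_pos: [0.5761, 0.0465, 0.1135]
tcp_rot: [[-0.139, 0.944, 0.3], [0.951, 0.212, -0.226], [-0.277, 0.254, -0.927]]
wrist_force: [0.3, 0.8, -0.6]
finger_gap: 0.383
gripper_force: 12.0
```

```bash
python3 s2.py
python3 - <<'E'
from h import *
from cell import manip
B=np.c_[bx,by,n]
for k in("side","top"):
    f=manip.grab_frame(k);np.savez(k+"6.npz",**f);X=(cloud(f)-O)@B;hsv=cv2.cvtColor(f["color"],cv2.COLOR_RGB2HSV)
    m=(hsv[...,2]<110)&(hsv[...,1]>60)&((hsv[...,0]<20)|(hsv[...,0]>170))&(X[...,0]>0)&(X[...,0]<.16)&(X[...,1]>.01)&(X[...,1]<.09)&(X[...,2]>.005)&(X[...,2]<.04)
    q=X[m]*1000;print(k,len(q),np.percentile(q,[2,50,98],axis=0).round(1).tolist() if len(q) else "")
E
```

```text
17.85 [-0.76  0.57  0.53  2.07  0.12  0.35 -0.25] F tool [0.91 0.28 0.45] gap mm 33.7 TCP in bed mm [76.4 46.  19.5]
rot(deg tool) [-0.07  0.04 -0.04] 0.1 | shift cm: old frame [ 0.13 -0.11 -5.05] turned frame [ 0.14 -0.1  -5.05]
side 200 [[19.6, 27.4, 21.4], [37.3, 41.2, 28.4], [134.6, 61.1, 32.6]]
top 31 [[24.3, 32.3, 26.3], [119.5, 43.8, 29.1], [136.7, 63.6, 32.4]]
```

Emit:
arm_command([
  {"claw":0.6,"travel":[0.1,0,0.5],"rotation":[0,0,0]},
  {"claw":0.6,"travel":[0,0,0.4],"rotation":[0,0,0]},
  {"claw":0.6,"travel":[0,0,0.3],"rotation":[0,0,0]},
  {"claw":0.6,"travel":[0,0,0.2],"rotation":[0,0,0]},
  {"claw":0.6,"travel":[0,0,0],"rotation":[0,0,0]},
])

```text
time_s: 18.37
eef_pos: [0.58, 0.0445, 0.1]
tcp_rot: [[-0.14, 0.944, 0.3], [0.951, 0.213, -0.226], [-0.277, 0.254, -0.927]]
wrist_force: [0.1, 1.1, -0.9]
finger_gap: 0.38
gripper_force: 12.0
```

```bash
python3 s2.py
```

```text
18.3667 [-0.74  0.59  0.52  2.07  0.12  0.32 -0.25] F tool [1.28 0.14 0.6 ] gap mm 33.4 TCP in bed mm [75.  45.8  5.4]
rot(deg tool) [-0.06  0.03  0.02] 0.1 | shift cm: old frame [-0.   -0.09 -6.46] turned frame [ 0.   -0.08 -6.46]
```

Emit:
arm_command([
  {"claw":0.6,"travel":[0,0,0.12],"rotation":[0,0,0]},
  {"claw":0.15,"travel":[0,0,0],"rotation":[0,0,0]},
  {"claw":0,"travel":[0,0,0],"rotation":[0,0,0]},
  {"claw":-0.14,"travel":[0,0,0],"rotation":[0,0,0]},
  {"claw":-0.14,"travel":[0,0,0],"rotation":[0,0,0]},
  {"claw":-0.14,"travel":[0,0,0],"rotation":[0,0,0]},
  {"claw":-0.14,"travel":[0,0,-0.5],"rotation":[0,0,0]},
  {"claw":-0.14,"travel":[0,0,-1.0],"rotation":[0,0,0]},
  {"claw":-0.14,"travel":[0,0,-1.5],"rotation":[0,0,0]},
  {"claw":-0.14,"travel":[0,0,-2.5],"rotation":[0,0,0]},
  {"claw":-0.14,"travel":[0,0,-2.5],"rotation":[0,0,0]},
  {"claw":-0.14,"travel":[0,0,-2.5],"rotation":[0,0,0]},
  {"claw":-0.14,"travel":[0,0,0],"rotation":[0,0,0]},
])

```text
time_s: 19.45
eef_pos: [0.55, 0.0701, 0.2007]
tcp_rot: [[-0.14, 0.942, 0.305], [0.952, 0.213, -0.222], [-0.274, 0.26, -0.926]]
wrist_force: [1.1, -0.3, -0.6]
finger_gap: 0.567
gripper_force: 0.0
```

```bash
cat > bl.py <<'E'
from h import *
from cell import manip
import sys
B=np.c_[bx,by,n];K=sys.argv[1];ims=[]
for k in("side","top"):
    f=manip.grab_frame(k);np.savez(k+K+".npz",**f);X=(cloud(f)-O)@B;hsv=cv2.cvtColor(f["color"],cv2.COLOR_RGB2HSV)
    m=(hsv[...,2]<110)&(hsv[...,1]>60)&((hsv[...,0]<20)|(hsv[...,0]>170))&(X[...,0]>-.03)&(X[...,0]<.17)&(X[...,1]>-.01)&(X[...,1]<.1)&(X[...,2]>.005)&(X[...,2]<.03)
    q=X[m]*1000;print(k,len(q),np.percentile(q,[1,50,99],axis=0).round(1).tolist() if len(q) else "")
    if len(q): print("   rect xy",cv2.minAreaRect(q[:,:2].astype(np.float32)))
    u,v=proj(f,O+.06*bx+.03*by)[0].astype(int);ims.append(cv2.resize(f["color"][v-60:v+60,u-75:u+75],(400,320),interpolation=cv2.INTER_CUBIC))
cv2.imwrite(f"pics/c{K}.png",np.hstack(ims)[:,:,::-1])
E
python3 bl.py 7; python3 s2.py
```

```text
side 508 [[-1.0, 1.3, 7.9], [56.3, 15.8, 12.5], [113.9, 32.1, 17.5]]
   rect xy ((56.12171936035156, 16.61119842529297), (33.8695068359375, 117.24781036376953), 87.84332275390625)
top 32 [[74.9, 0.2, 6.9], [96.7, 9.2, 11.2], [116.8, 33.1, 14.9]]
   rect xy ((95.7413101196289, 16.69588851928711), (42.22892761230469, 32.660003662109375), 0.6309316754341125)
19.55 [-0.92  0.38  0.63  2.08  0.19  0.53 -0.31] F tool [-0.04 -0.09 -0.01] gap mm 50.3 TCP in bed mm [ 74.4  46.8 110.7]
rot(deg tool) [ 0.11 -0.08  0.01] 0.1 | shift cm: old frame [-0.06 -0.19  4.07] turned frame [-0.06 -0.18  4.07]
```

View pics/c7.png

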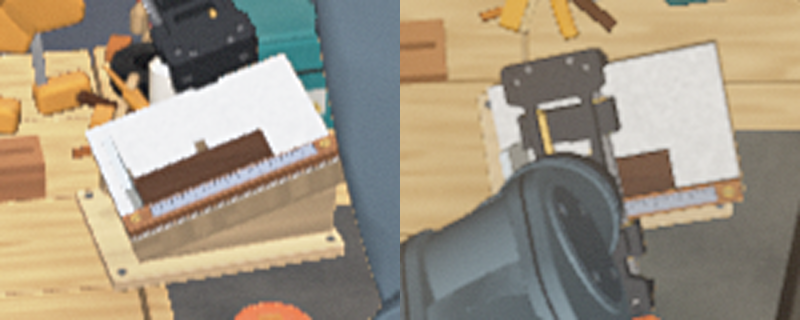

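The side crop shows the blank lying in the corner, against the fence at (200,180) and its end at the stop at (135,185). I move the arm well away and check the angle and rest.

Emit:
arm_command([
  {"claw":-0.14,"travel":[0,0,-2.5],"rotation":[0,0,0]},
  {"claw":-0.14,"travel":[0,0,-2.5],"rotation":[0,0,0]},
  {"claw":-0.14,"travel":[2.5,0,0],"rotation":[0,0,0]},
  {"claw":-0.14,"travel":[3,0,0],"rotation":[0,0,0]},
  {"claw":-0.14,"travel":[3,0,0],"rotation":[0,0,0]},
  {"claw":-0.14,"travel":[3,0,0],"rotation":[0,0,0]},
  {"claw":-0.14,"travel":[3,0,0],"rotation":[0,0,0]},
  {"claw":-0.14,"travel":[3,0,0],"rotation":[0,0,0]},
  {"claw":-0.14,"travel":[3,0,0],"rotation":[0,0,0]},
  {"claw":-0.14,"travel":[3,0,0],"rotation":[0,0,0]},
  {"claw":-0.14,"travel":[2,0,0],"rotation":[0,0,0]},
  {"claw":-0.14,"travel":[0,0,0],"rotation":[0,0,0]},
  {"claw":-0.14,"travel":[0,0,0],"rotation":[0,0,0]},
])

```text
time_s: 20.63
eef_pos: [0.4978, 0.3218, 0.1709]
tcp_rot: [[-0.141, 0.943, 0.3], [0.95, 0.215, -0.228], [-0.279, 0.253, -0.926]]
wrist_force: [0.9, -0.0, 0.3]
finger_gap: 0.569
gripper_force: 0.0
```

```bash
python3 bl.py 8
python3 - <<'E'
from h import *
B=np.c_[bx,by,n]
for k in("side8","top8"):
    f=load(k);hsv=cv2.cvtColor(f["color"],cv2.COLOR_RGB2HSV)
    # cast rays on plane of blank's top (13 mm above the bed)
    v,u=np.mgrid[:480,:640];c=-f["R"].T@f["t"]
    W=np.stack([u,v,np.ones_like(u)],-1)@np.linalg.inv(f["mtx"]).T@f["R"];P=O+.013*n
    X=(c+W*((n@(P-c))/(W@n))[...,None]-O)@B*1000
    val=hsv[...,2].astype(float)
    def edge(p0,d,L=20):  # subpixel dark->bright crossing along bed direction d from p0 (mm) on the plane
        s=np.arange(0,L,.25);pts=P+(np.outer(s,d)+p0)@B[:,:2].T/1000
        q=proj(f,pts).astype(np.float32);w=cv2.remap(val.astype(np.float32),q[:,:1],q[:,1:],cv2.INTER_LINEAR).ravel()
        i=np.argmax(w>130);return s[i] if w[i]>130 else np.nan
    xs=np.array([10,20,30,40,50,75,85,95,105.]);e=np.array([25+edge(np.array([x,25.]),np.array([0,1.])) for x in xs])
    o=np.isfinite(e);print(k,"far edge y",e.round(1),"slope rad",np.polyfit(xs[o],e[o],1)[0].round(4))
    print("   upper end x",[round(float(105+edge(np.array([105.,y]),np.array([1.,0]),25)),1) for y in(18,22,26,30)])
    # fence-top rule edge for reference: slope of fence line (bed far edge y=112)
    e2=np.array([100+edge(np.array([x,100.]),np.array([0,1.])) for x in xs])
E
python3 s2.py
```

```text
side 428 [[-1.3, 1.5, 8.0], [47.5, 15.2, 12.5], [102.1, 31.5, 16.8]]
   rect xy ((50.949440002441406, 16.642000198364258), (34.40358352661133, 106.7518539428711), 88.71859741210938)
top 23 [[5.4, 0.8, 8.5], [67.9, 32.6, 11.4], [116.2, 33.4, 13.8]]
   rect xy ((59.41617202758789, 17.04619026184082), (32.171173095703125, 113.8353500366211), 89.47158813476562)
side8 far edge y [31.  31.  31.5 31.  30.8 30.8 30.5 30.2  nan] slope rad -0.0097
   upper end x [120.2, 121.2, 121.0, 120.0]
top8 far edge y [32.5 33.8 34.  34.2 32.5 32.8 33.2 33.8 33.8] slope rad 0.002
   upper end x [117.2, 116.0, 117.0, 117.2]
20.7333 [-1.28  0.57  0.57  1.87  0.14  0.73 -0.71] F tool [-0.11 -0.84  0.11] gap mm 50.0 TCP in bed mm [-178.    45.9  158.6]
rot(deg tool) [-0.09  0.15 -0.07] 0.2 | shift cm: old frame [-25.28  -0.05   8.92] turned frame [-25.3   -0.09   8.86]
```

```bash
python3 -c "
from cell import manip
print(manip.sign_off())"
```

```text
the job is handed in; nothing more can be done
None
```

The job is handed in: the stop is seated fully home in the lower slot, and the blank lies flat in the corner against the fence and the stop, both released with the arm clear; the sign-off gave no verdict.

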